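# Pack a specimen for transport

### The arm

A 6-joint arm with a two-finger parallel gripper is mounted at the origin on a cart in front of the work surface, level with it; the furniture and walls round the work are solid. World frame = base frame: x ahead of the robot, y to its left, z up, the work surface at z = 0. Lengths are in m, angles in degrees, forces in N, time in s.
With the tool pointing down it reaches from about 0.425 to 0.95 m from the base axis. Payload 14.7 kg.
Tool frame: the origin (TCP) lies between the finger pads; the fingertips stand 8 mm ahead of it and the grasp point (between the pads) lies 11 mm behind it; z points along the fingers, y is the direction in which the jaws open and shut (so a half turn about z gives the same grasp; the last joint's range is limited). The gripper opens to 85 mm and grips with 20 to 120 N. Pads are 22 mm wide; open, the fingers measure 114 mm over their backs; the gripper's body (76 mm by 85 mm) begins 54 mm behind the grasp point. The pads swing forward as they close: fully open they stand 13 mm farther back than shut.
Start: joints at [-67.586, 27.513, 91.461, -0, 61.026, -2.67], TCP at [0.276, -0.589, 0.239] pointing down, gripper open.
Joint ranges: [-157.49, 157.49], [-46.99, 117.5], [13.45, 153.17], [-89.5, 269.5], [5.16, 153.95], [-167.48, 167.48]. Speed limits (degrees/s): [108.29, 108.29, 136.94, 172.46, 172.46, 172.46].

### API

Orientations are given as a 3x3 rotation matrix whose columns are the frame's x, y, z axes.
In Python, from rig import telemetry, eyes, robot gives the robot as it stands. The module is installed in compiled form; this text tells all that it offers.
- The arm moves only by the shell command python3 -m handwheel 'ROWS' [OPENING]. ROWS is JSON, a list of rows, each a list of 6 numbers: the shift along the world's x, y, z in m, then the turn, a rotation vector about the world's x, y, z in rad. A call has 1 to 8 rows; each row is the pose to reach, as a shift and turn from the pose commanded when the call began; what a row does not reach only later rows make up. A row lasts 1/8 s, in which the tool goes at most 62.5 mm and 10.7 degrees, less where a joint would pass 70% of its speed; a pose out of reach is approached as far as the arm can. A call with a gripper value outside its range is refused whole. OPENING is the opening, from 0 (shut) to 1 (fully open), set as the call begins (- or left out, the last holds). The fingers move at their own pace and stop on an object; the grip force is fixed at half the most. Time passes only in rows, so rows that repeat a pose let the fingers close. It gives the time, the measured TCP pose, the force and the opening at its end, in the units of the state.
- telemetry.sense(): the state, without advancing time (a new reading comes with each control period).
- eyes.grab_frame(name): name is "scene" or "top" or "wrist"; returns the picture (480x640x3 uint8, blue, green, red); there is no depth.
- eyes.camera_info(name): a dict with "vertical_fov" (degrees; the focal length in pixels is half the picture's height over the tangent of half this angle, whatever the lens; pixels are square), "cx", "cy" (the principal point, pixels), "R" (3x3) and "t" (3): a world point X has camera coordinates R X + t; the wrist camera has in their place "T_tool_cam" (4x4, takes a point from camera to tool coordinates, whose origin is the TCP and whose axes are the flange's). Camera axes: x right, y down, z forward; pixel columns grow to the right and rows downward; lengths in m; the calibration is good to about 2 mm. A picture is of the moment at which its call begins: read the wrist's pose just before it. camera_info takes no time and is no camera call.
- robot.close_job(): hands the job in, once; it reports no verdict.
The state is a dict: "time": time; "joints": joint angles; "joint_vel": joint speeds; "tau": joint torques, N m; "tool_pos": TCP position; "ee_rot": TCP orientation; "wrist_force": force on the tool from outside, world axes, zero at the start; "ft_torque": the same for the moment, N m; "finger_gap": finger opening in m.
Only numpy, scipy, OpenCV 4.12 (cv2) and the standard library are available. Lean on these libraries where they do the work, as an engineer would, in place of code of your own. Each camera call takes 0.05 s, during which the arm holds its last target.

### The job

Pack the specimen for the road. Stand the sample tube from the rack in the bore of the metal canister and put the black cap fully on; only when it is sealed, set the canister upright in the round well of the transport box. Stand the cold block in the slot beside it and, last of all, close the box by seating the hood squarely on its ledge. Keep the tube and canister upright throughout and leave the dropper bottle and the specimen cup where they stand.

Things in the scene. Friction and masses are not known exactly. Their poses are not given: they have to be found in the camera images.
- sample_tube: stoppered glass sample tube, 90 tall, standing upright in the tube rack, stopper end up. Glass 13.4 round up to 72, stopper 16.4 round from 72 to 90: grasp the stopper. Origin at the centre of its foot, z up its axis. Sizes in mm.
- tube_rack: blue tube rack, fixed, 62 (x) by 190 (y), end walls 64 high, guide plate at 50 to 54, floor 4 thick; two rows of seven 19 mm square holes, only one holding a tube (the middle hole of the row on the rack's -x side, 14.5 from the rack's centre line, its foot on the rack floor with up to 3 mm of play). Origin at the centre of its underside. Sizes in mm.
- canister: open metal canister, 81 tall, standing upright. Body 46 round up to a shoulder at 75, then a neck 34 round up to the rim at 81. Central bore 22 wide (25 wide in the neck), its floor 4 above the underside, so the stopper of a tube standing in it rises 13 above the rim. To carry it capped, grasp the body just below the shoulder. Origin at the centre of its underside, z up. Sizes in mm.
- canister_cap: black plastic cap for the canister, 44 round, 24 tall, lying mouth down. Hollow 39 wide and 21.5 deep: it slips loosely over the neck and its rim rests on the canister's shoulder (cap origin then 75 above the canister's); it is not screwed and comes off if lifted. Capped, the canister is 99 tall. Origin at the centre of its mouth (rim plane), z towards its closed top. Sizes in mm.
- cold_block: blue hard plastic cold block, 24 thick (x), 80 long (y), 70 tall, standing on its narrow long edge. Origin at the centre of its underside. Sizes in mm.
- box_base: lower half of the transport box, fixed, grey with a black insert, open on top, 146 (x) by 120 (y). Insert 130 by 104, its top at 36; round it a ledge 8 wide at height 24. In the insert, both with floor at height 8: a round well 52 wide centred at x = -30, y = 0 and a slot 30 (x) by 88 (y) centred at x = +44, y = 0 in this body's axes. Origin at the centre of its underside. Sizes in mm.
- box_hood: hood of the transport box, grey, hollow, standing mouth down, 146 (x) by 120 (y) by 98 tall, walls 4, ceiling 10 thick; a black bar handle on top: bar 12 wide, 82 long along y, 12 high, centre 124 above the mouth, 20 of free space under it. It fits over the insert with 4 mm to spare each side (x along the base's x, either way round) and rests on the ledge, its origin then 24 above the base's. Origin at the centre of its mouth plane. Sizes in mm.
- oil_bottle: small dropper bottle, 35 round, 86 tall, a bystander. Origin at the centre of its underside. Sizes in mm.
- specimen_cup: specimen cup with screw lid, 62 round, 72 tall, a bystander. Origin at the centre of its underside. Sizes in mm.
Things that resemble listed ones, but are neither listed nor needed, are in the scene too. Of the things that look like the cold_block, the smallest one is meant.

How it is judged:
By the outcome, as a careful person would: the job done as asked, in the order asked, and still so for the second after the job is handed in, with the robot touching nothing.
It also fails if it takes over 131 s, if anything falls off the work surface, if the arm or the gripper's body presses on something with over 40 N, if the wrist force passes 120 N, or if a joint passes its speed limit or range.

## Working session

There is one attempt and no reset: what is moved stays moved. The work goes in short steps, Python scripts to look and compute and a shell command to move; the robot and the scene stay as the last step left them, time stands still between calls to the robot, and variables do not carry over. Pictures are saved under pics/ and viewed, and the job is handed in when it is done.

```bash
mkdir -p pics; ls; python3 - <<'E'
from rig import telemetry, eyes, robot
import cv2
s=telemetry.sense()
print({k:s[k] for k in('time','tool_pos','ee_rot','finger_gap','wrist_force')})
for n in('scene','top','wrist'):
    print(n,eyes.camera_info(n)); cv2.imwrite(f'pics/{n}0.png',eyes.grab_frame(n))
E
```

```text
pics
{'time': 0.0, 'tool_pos': array([ 0.27542344, -0.58831748,  0.23868538]), 'ee_rot': array([[ 9.05678153e-01,  4.23965640e-01, -4.69134304e-04],
       [ 4.23965897e-01, -9.05677489e-01,  1.09745676e-03],
       [ 4.03995788e-05, -1.19283956e-03, -9.99999288e-01]]), 'finger_gap': 0.08525462588611435, 'wrist_force': array([-0.26978003, -0.02943109,  0.4064856 ])}
scene {'vertical_fov': 42.184421073326334, 'cx': 324.8578468806059, 'cy': 231.96189413760217, 'R': array([[-0.64444041, -0.7644388 ,  0.01816248],
       [-0.4226696 ,  0.33632571, -0.84156724],
       [ 0.63721815, -0.55001667, -0.53984692]]), 't': array([0.38372664, 0.21856152, 1.0795214 ])}
top {'vertical_fov': 54.99885853782436, 'cx': 320.21178459965137, 'cy': 245.2952431497069, 'R': array([[-0.01814869, -0.99977749,  0.01075174],
       [-0.99114838,  0.01657551, -0.13171996],
       [ 0.13151244, -0.01304712, -0.99122866]]), 't': array([0.07026695, 0.52875819, 1.04486374])}
wrist {'vertical_fov': 58.88733818787743, 'cx': 320.64512755372147, 'cy': 238.9381976358538, 'T_tool_cam': array([[ 3.69811654e-04, -9.52052016e-01, -3.05935978e-01,
         7.75369039e-02],
       [ 9.99999654e-01,  5.80032318e-04, -5.96233933e-04,
         3.06394635e-04],
       [ 7.45098473e-04, -3.05935652e-01,  9.52051901e-01,
        -1.33336573e-01],
       [ 0.00000000e+00,  0.00000000e+00,  0.00000000e+00,
         1.00000000e+00]])}
```

View pics/top0.png

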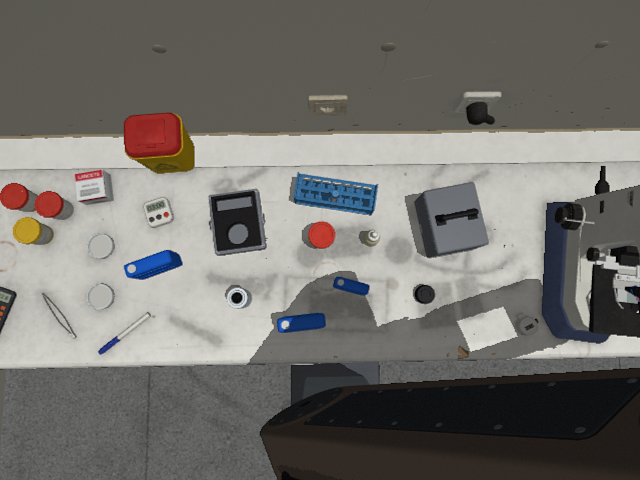

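View pics/scene0.png

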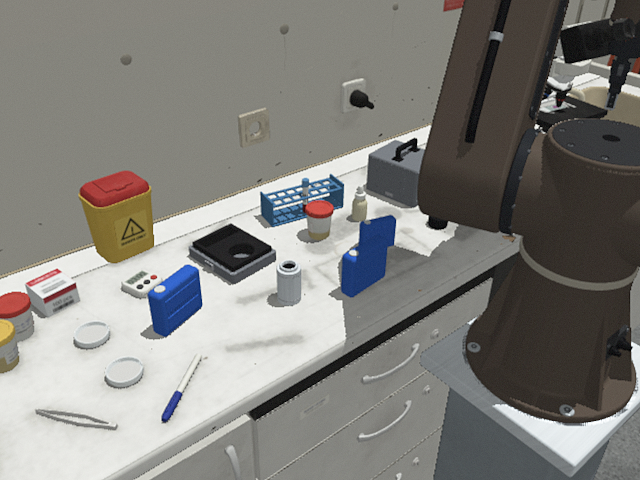

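View pics/wrist0.png

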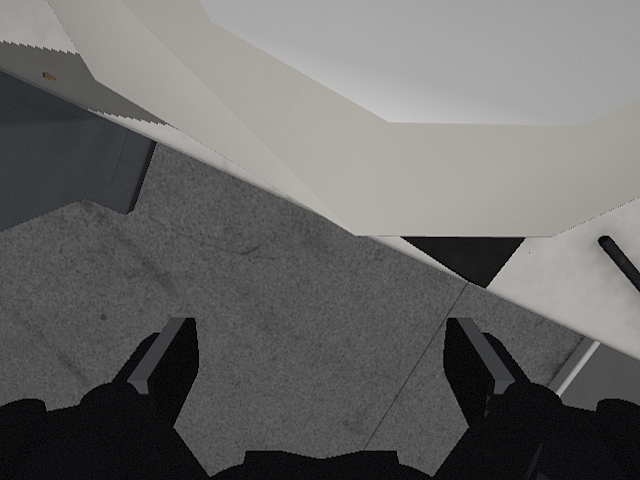

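```bash
cat > h.py <<'E'
import numpy as np, cv2
from rig import telemetry, eyes, robot
def cam(n, st=None):
    c=eyes.camera_info(n); f=240/np.tan(np.radians(c['vertical_fov']/2))
    if n=='wrist':
        s=st or telemetry.sense(); T=np.eye(4); T[:3,:3]=s['ee_rot']; T[:3,3]=s['tool_pos']
        M=np.linalg.inv(T@c['T_tool_cam']); R,t=M[:3,:3],M[:3,3]
    else: R,t=c['R'],c['t']
    return f,c['cx'],c['cy'],np.array(R),np.array(t)
def ray(n,u,v,z,st=None):
    f,cx,cy,R,t=cam(n,st); d=R.T@np.array([(u-cx)/f,(v-cy)/f,1]); o=-R.T@t
    return o+d*(z-o[2])/d[2]
def proj(n,X,st=None):
    f,cx,cy,R,t=cam(n,st); p=R@np.array(X)+t
    return cx+f*p[0]/p[2],cy+f*p[1]/p[2]
def tri(a,b):  # two (n,u,v)
    P=[]
    A=np.zeros((3,3));B=np.zeros(3)
    for n,u,v in(a,b):
        f,cx,cy,R,t=cam(n); d=R.T@np.array([(u-cx)/f,(v-cy)/f,1]); d/=np.linalg.norm(d);o=-R.T@t
        Q=np.eye(3)-np.outer(d,d);A+=Q;B+=Q@o
    return np.linalg.solve(A,B)
def crop(src,x,y,w,h,k,out,im=None):
    im=cv2.imread(src) if im is None else im
    c=cv2.resize(im[y:y+h,x:x+w],None,fx=k,fy=k,interpolation=cv2.INTER_CUBIC)
    for i in range(0,w,10):
        cv2.line(c,(i*k,0),(i*k,6 if (x+i)%50 else 14),(0,0,255),1)
        if (x+i)%50==0: cv2.putText(c,str(x+i),(i*k,26),0,.4,(0,0,255))
    for j in range(0,h,10):
        cv2.line(c,(0,j*k),(6 if (y+j)%50 else 14,j*k),(0,0,255),1)
        if (y+j)%50==0: cv2.putText(c,str(y+j),(16,j*k+4),0,.4,(0,0,255))
    cv2.imwrite(out,c)
E
python3 -c "
from h import *
crop('pics/top0.png',190,160,160,120,5,'pics/t_a.png')
crop('pics/top0.png',340,160,160,120,5,'pics/t_b.png')
crop('pics/top0.png',210,260,160,90,5,'pics/t_c.png')
crop('pics/top0.png',400,260,160,90,5,'pics/t_d.png')
"
```

```text
(no output)
```

View pics/t_a.png

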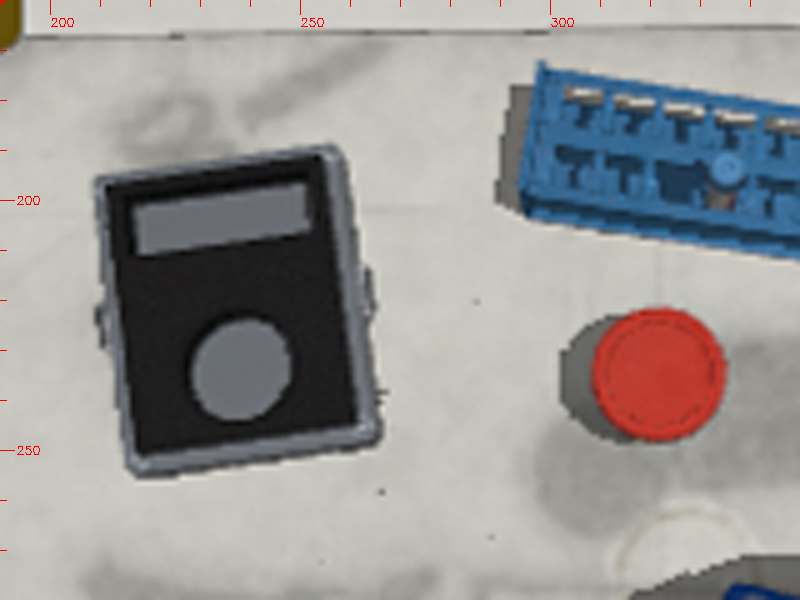

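View pics/t_b.png

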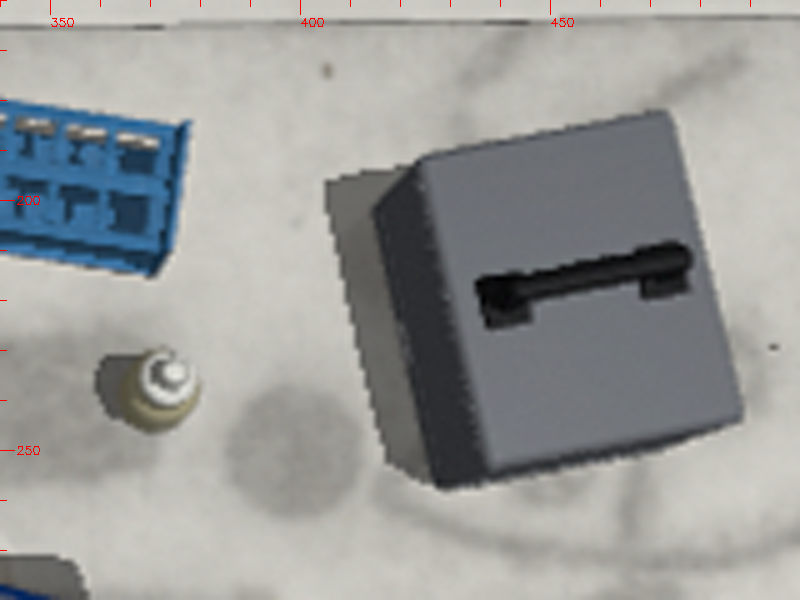

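View pics/t_c.png

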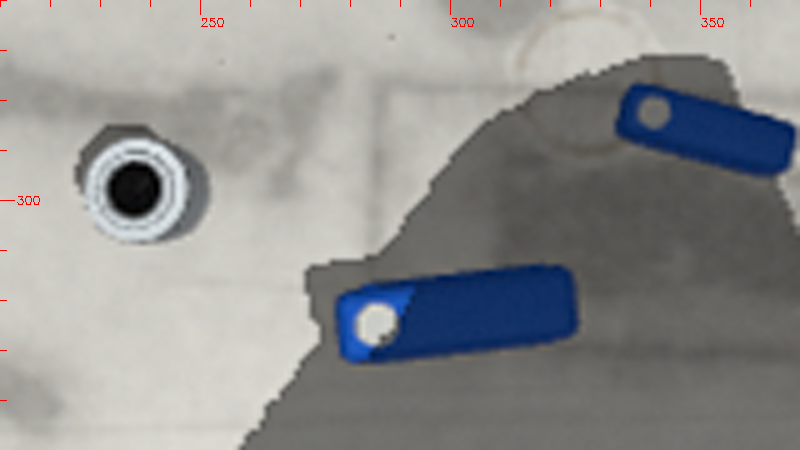

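View pics/t_d.png

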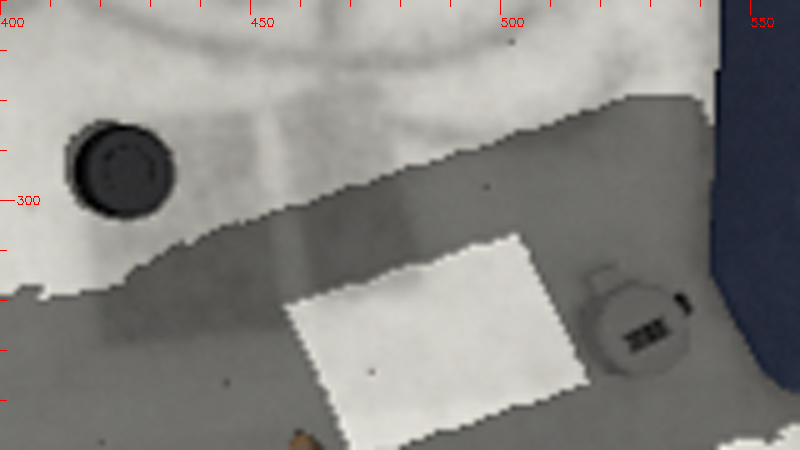

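```bash
python3 -c "
from h import *
np.set_printoptions(precision=4,suppress=True)
A=lambda x,y,z:ray('top',190+x/5,160+y/5,z)
B=lambda x,y,z:ray('top',340+x/5,160+y/5,z)
C=lambda x,y,z:ray('top',210+x/5,260+y/5,z)
D=lambda x,y,z:ray('top',400+x/5,260+y/5,z)
print('can rim',C(134,189,.081)); print('cap',D(124,172,.024)); print('stopper',A(728,169,.094))
print('well',A(241,369,.008),'slot',A(222,219,.008))
def quad(P,n):
  P=np.array(P); print(n,'c',P.mean(0),'edges',[np.round(np.linalg.norm(P[(i+1)%4]-P[i]),4) for i in range(4)],'ang',[np.round(np.degrees(np.arctan2(*(P[(i+1)%4]-P[i])[1::-1])),1) for i in range(4)])
quad([A(x,y,.024) for x,y in((97,178),(335,147),(380,440),(132,476))],'base')
quad([A(x,y,.036) for x,y in((107,188),(322,157),(358,424),(138,456))],'insert')
quad([B(x,y,.098) for x,y in((425,158),(668,110),(743,415),(487,472))],'hood')
print('handle',B(497,290,.130),B(675,255,.130))
quad([C(x,y,.07) for x,y in((632,84),(795,128),(775,176),(617,136))],'small')
quad([C(x,y,.07) for x,y in((336,292),(575,264),(580,338),(345,362))],'med')
print('bottle',B(168,372,.086),'cup',A(660,374,.072))
print('rack',ray('top',297,172,.064),ray('top',377.5,184.5,.064),ray('top',372,215,.064),ray('top',294,203,.064))
print('timer',ray('top',157,212,.02), 'sharps',ray('top',160,150,.1),ray('top',185,165,.0))
print('bigblock',ray('top',153,264,.08))
# scene checks
for n,X in(('stop',A(728,169,.094)),('can',C(134,189,.081)),('cap',D(124,172,.024)),('well',A(241,369,.008))): print(n,proj('scene',X))
"
```

```text
can rim [0.4102 0.2474 0.081 ]
cap [ 0.4115 -0.1814  0.024 ]
stopper [0.6381 0.0251 0.094 ]
well [0.5646 0.2572 0.008 ] slot [0.6383 0.2668 0.008 ]
base c [0.5909 0.2571 0.024 ] edges [np.float64(0.1145), np.float64(0.1437), np.float64(0.1175), np.float64(0.1449)] ang [np.float64(-83.2), np.float64(-171.5), np.float64(97.4), np.float64(7.3)]
insert c [0.5905 0.2573 0.036 ] edges [np.float64(0.1024), np.float64(0.1292), np.float64(0.1032), np.float64(0.1289)] ang [np.float64(-82.4), np.float64(-172.5), np.float64(97.4), np.float64(7.1)]
hood c [ 0.579 -0.242  0.098] edges [np.float64(0.1126), np.float64(0.1413), np.float64(0.1173), np.float64(0.1436)] ang [np.float64(-79.5), np.float64(-169.9), np.float64(101.5), np.float64(8.2)]
handle [ 0.5723 -0.1957  0.13  ] [ 0.5864 -0.2737  0.13  ]
small c [ 0.4317 -0.0056  0.07  ] edges [np.float64(0.0756), np.float64(0.0233), np.float64(0.0728), np.float64(0.0242)] ang [np.float64(-106.1), np.float64(155.6), np.float64(74.8), np.float64(-17.4)]
med c [0.3529 0.1053 0.07  ] edges [np.float64(0.1066), np.float64(0.0325), np.float64(0.1043), np.float64(0.0308)] ang [np.float64(-84.4), np.float64(-177.2), np.float64(94.7), np.float64(7.1)]
bottle [ 0.5457 -0.0582  0.086 ] cup [0.5489 0.057  0.072 ]
rack [0.6988 0.1123 0.064 ] [ 0.6661 -0.0741  0.064 ] [ 0.5943 -0.059   0.064 ] [0.6253 0.12   0.064 ]
timer [0.6185 0.4489 0.02  ] sharps [0.7437 0.4187 0.1   ] [0.7398 0.3904 0.    ]
bigblock [0.4882 0.4338 0.08  ]
stop (np.float64(305.16458912908524), np.float64(178.65629155363155))
can (np.float64(288.25701052565216), np.float64(264.24153472263316))
cap (np.float64(437.09755762438476), np.float64(216.03420738886098))
well (np.float64(239.903279873432), np.float64(260.68361326576576))
```

```bash
python3 -c "
from h import *
crop('pics/scene0.png',180,160,200,150,4,'pics/s_a.png')
"
```

```text
(no output)
```

View pics/s_a.png

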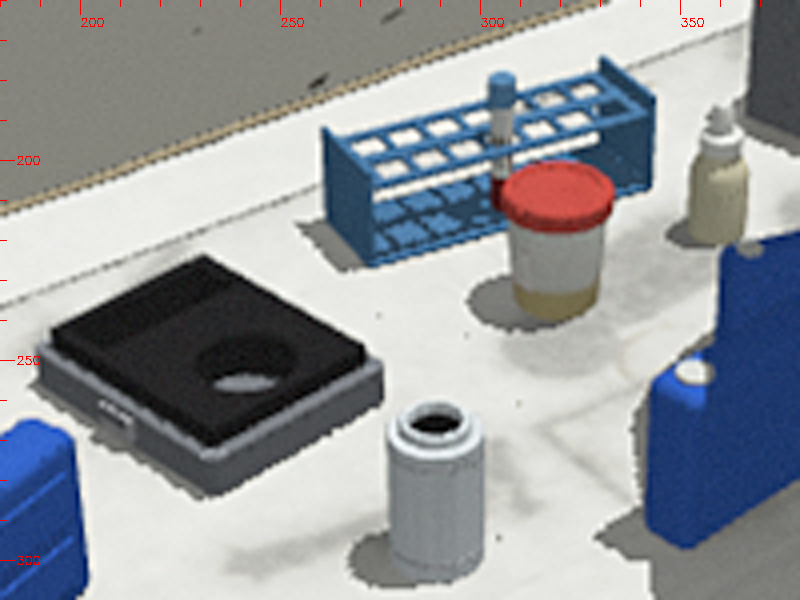

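```bash
python3 -c "
from h import *
c=eyes.camera_info('wrist');M=np.linalg.inv(np.array(c['T_tool_cam']));f=240/np.tan(np.radians(c['vertical_fov']/2))
for z in(-.03,-.011,-.005,0,.008,.02):
  for x in(-.011,.011):
    p=M[:3,:3]@np.array([x,.0425,z])+M[:3,3]; print(z,x,np.round([c['cx']+f*p[0]/p[2],c['cy']+f*p[1]/p[2]],1))
for u,v in((552,335),(545,205),(556,215),(640,160)): print(ray('top',u,v,0),ray('top',u,v,.1))
f,cx,cy,R,t=cam('top');print(-R.T@t)
"
```

```text
-0.03 -0.011 [463.8 417.6]
-0.03 0.011 [472.  352.7]
-0.011 -0.011 [445.8 377.8]
-0.011 0.011 [452.  319.6]
-0.005 -0.011 [441.  367.3]
-0.005 0.011 [446.7 310.9]
0 -0.011 [437.3 359.1]
0 0.011 [442.7 304.1]
0.008 -0.011 [431.8 347. ]
0.008 0.011 [436.7 294.2]
0.02 -0.011 [424.5 330.8]
0.02 0.011 [428.7 281. ]
[ 0.31099548 -0.48452343  0.        ] [ 0.3179614  -0.43385829  0.1       ]
[ 0.62517566 -0.49385116  0.        ] [ 0.60369847 -0.44234157  0.1       ]
[ 5.99751330e-01 -5.18896937e-01 -2.22044605e-16] [ 0.58057584 -0.46511992  0.1       ]
[ 0.73597693 -0.74183462  0.        ] [ 0.70446877 -0.66787479  0.1       ]
[0.38794049 0.07511934 1.1045914 ]
```

```bash
python3 -c "
from h import *
crop('pics/wrist0.png',100,280,200,150,4,'pics/w_a.png')"
```

```text
(no output)
```

View pics/w_a.png

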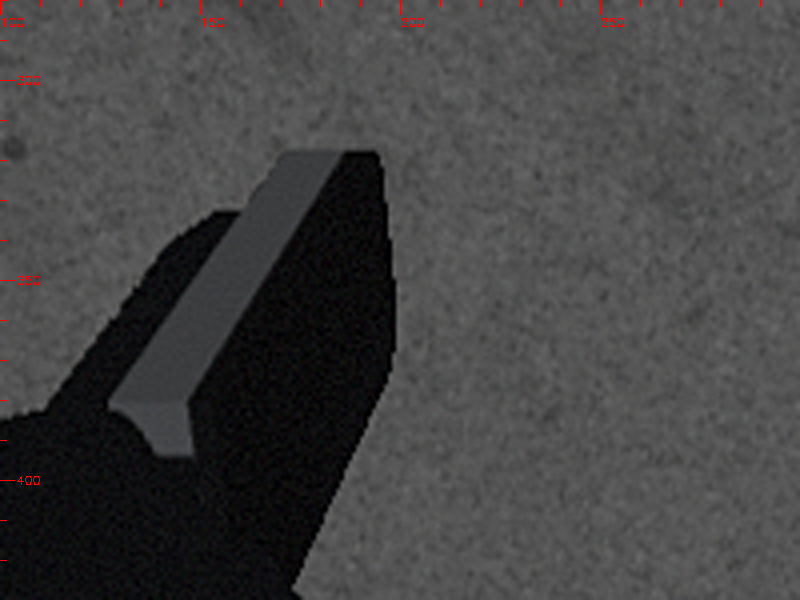

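Candidates (top view): tube – only tubes in the rack, stopper at (336,194). Cold block – three blue blocks (152,264), (301,322), (350,286): the last measures 76×24 mm, the smallest. Cap – black disc (424,294) with the grey lookalike (529,324) in the corner. Canister – (237,297); white dishes (101,245) and (101,296) are flat. Hood – (452,220). Bystanders are the cup (321,235) and the bottle (371,238).

```bash
python3 -m handwheel '[[0.005,0.06,0,0,0,0],[0.015,0.12,0,0,0,0],[0.025,0.18,0,0,0,0],[0.03,0.24,0,0,0,0],[0.072,0.287,0,0,0,0],[0.113,0.333,0,0,0,0],[0.155,0.38,0,0,0,0],[0.196,0.427,0,0,0,0]]' 1
python3 -m handwheel '[[0.042,0.047,0,0,0,0],[0.083,0.093,0,0,0,0],[0.125,0.14,0,0,0,0],[0.166,0.186,0,0,0,0],[0.166,0.186,0,0,0,0]]'
python3 - <<'E'
from h import *
s=telemetry.sense(); print(s['tool_pos'],s['time'],np.round(s['joints'],1))
im=eyes.grab_frame('wrist');cv2.imwrite('pics/w1.png',im); print(proj('wrist',[.6381,.0251,.094],s))
E
```

```text
time: 1.15
tool_pos: [0.4725, -0.1602, 0.2394]
ee_rot: [[0.906, 0.424, 0.0], [0.424, -0.906, -0.0], [0.0, 0.0, -1.0]]
wrist_force: [0.9, -1.5, 0.0]
finger_gap: 0.0853
time: 1.78
tool_pos: [0.6394, 0.0274, 0.2386]
ee_rot: [[0.904, 0.427, 0.001], [0.427, -0.904, 0.001], [0.001, -0.0, -1.0]]
wrist_force: [-0.2, -1.0, -0.4]
finger_gap: 0.0851
[0.63938627 0.02736159 0.23862302] 1.775 [-0.3 26.7 92.9  0.  60.3 64.4]
(np.float64(322.7083121931119), np.float64(225.58766302609635))
```

View pics/w1.png

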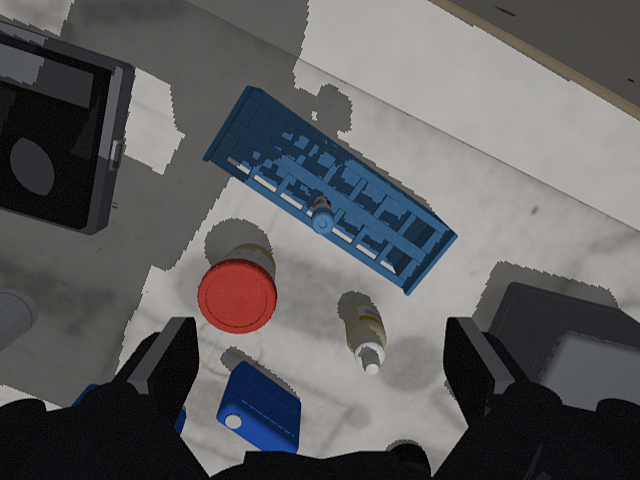

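```bash
python3 - <<'E'
from h import *
crop('pics/w1.png',280,180,80,60,10,'pics/w1c.png')
s=telemetry.sense(); print(s['tool_pos'],s['time'],s['joint_vel'])
E
```

```text
[0.63777846 0.02562161 0.23849045] 1.825 [-2.39717111 -1.52935844  2.47026876 -0.48833059  0.03842904 -0.73679553]
```

View pics/w1c.png

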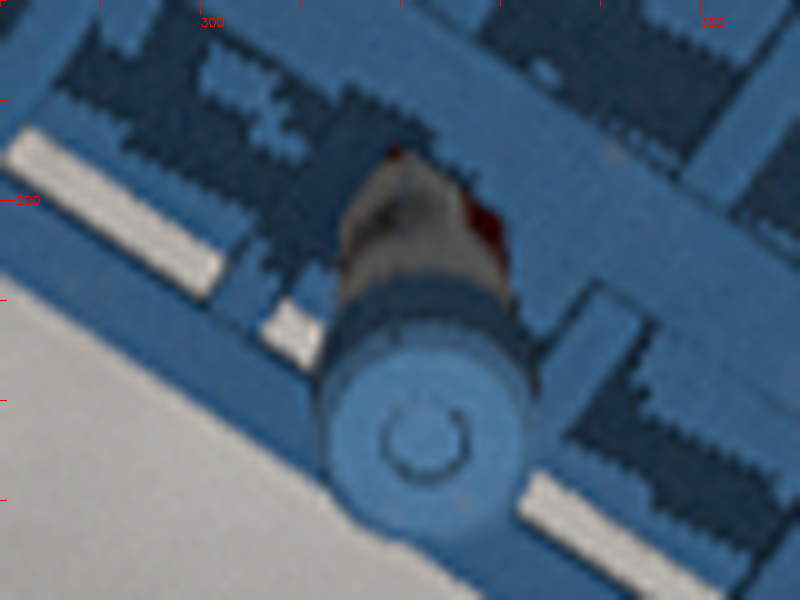

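```bash
python3 -m handwheel '[[0.001,0.0005,-0.04,0,0,0],[0.001,0.0005,-0.08,0,0,0],[0.001,0.0005,-0.11,0,0,0],[0.001,0.0005,-0.135,0,0,0],[0.001,0.0005,-0.149,0,0,0],[0.001,0.0005,-0.149,0,0,0]]'
python3 -m handwheel '[[0,0,0,0,0,0],[0,0,0,0,0,0],[0,0,0,0,0,0],[0,0,0,0,0,0],[0,0,0,0,0,0],[0,0,0,0,0,0]]' 0
python3 - <<'E'
from h import *
s=telemetry.sense(); print(s['tool_pos'],s['time'],s['finger_gap'],s['wrist_force'])
cv2.imwrite('pics/w2.png',eyes.grab_frame('wrist'))
E
```

```text
time: 2.58
tool_pos: [0.6375, 0.0239, 0.0898]
ee_rot: [[0.906, 0.423, -0.002], [0.423, -0.906, -0.0], [-0.001, -0.001, -1.0]]
wrist_force: [0.3, -0.0, 0.4]
finger_gap: 0.0856
time: 3.32
tool_pos: [0.6387, 0.0246, 0.0908]
ee_rot: [[0.906, 0.424, 0.001], [0.424, -0.906, 0.0], [0.001, 0.0, -1.0]]
wrist_force: [-0.4, 0.3, 5.9]
finger_gap: 0.0132
[0.63874808 0.02461398 0.09084978] 3.325 0.013210980031831434 [-0.35171515  0.30526309  5.91604348]
```

View pics/w2.png

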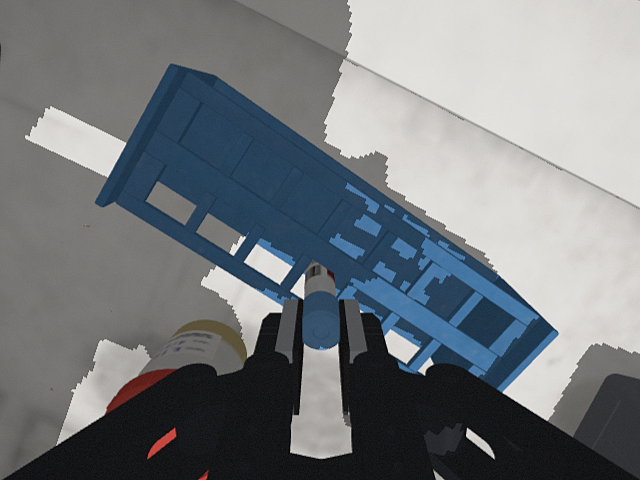

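```bash
python3 -m handwheel '[[0,0,0,0,0,0],[0,0,0,0,0,0],[0,0,0,0,0,0]]'
python3 - <<'E'
from h import *
s=telemetry.sense(); print(s['tool_pos'],s['time'],s['finger_gap'],s['wrist_force'])
print(proj('wrist',[.6387,.0246,.094],s),proj('wrist',[.6392,.0256,.094],s))
crop('pics/w2.png',250,260,150,110,5,'pics/w2c.png')
E
```

```text
time: 3.75
tool_pos: [0.6387, 0.0246, 0.0908]
ee_rot: [[0.906, 0.424, 0.001], [0.424, -0.906, 0.0], [0.001, 0.0, -1.0]]
wrist_force: [-0.6, 0.2, 5.9]
finger_gap: 0.0132
[0.63872283 0.02461067 0.09082415] 3.75 0.013241894489704403 [-0.61304066  0.1981806   5.91836459]
(np.float64(319.9677559822101), np.float64(336.90001777197426)) (np.float64(317.9664077559308), np.float64(334.66781831914426))
```

View pics/w2c.png

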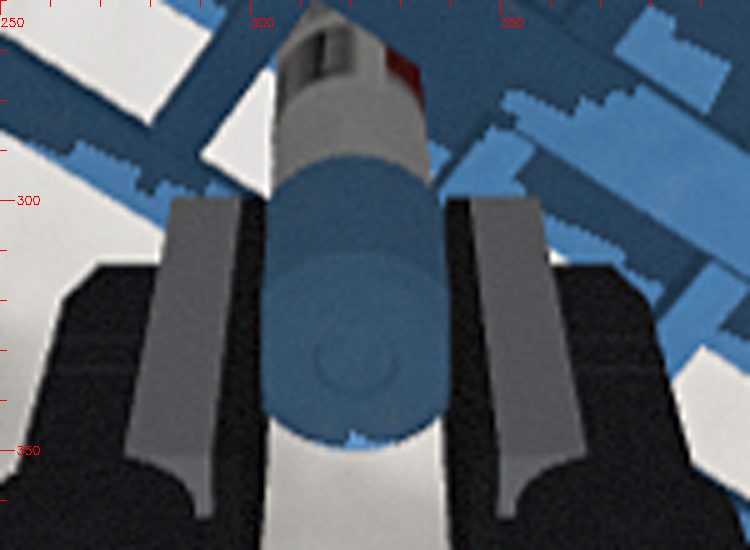

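```bash
python3 -m handwheel '[[0,0,0.01,0,0,0],[0,0,0.025,0,0,0],[0,0,0.045,0,0,0],[0,0,0.07,0,0,0],[0,0,0.1,0,0,0],[0,0,0.125,0,0,0],[0,0,0.13,0,0,0],[0,0,0.13,0,0,0]]'
python3 - <<'E'
from h import *
s=telemetry.sense(); print(s['tool_pos'],s['time'],s['finger_gap'],s['wrist_force'])
cv2.imwrite('pics/w3.png',eyes.grab_frame('wrist'))
cv2.imwrite('pics/s3.png',eyes.grab_frame('scene'))
E
```

```text
time: 4.75
tool_pos: [0.6382, 0.0245, 0.2206]
ee_rot: [[0.906, 0.424, 0.0], [0.424, -0.906, 0.0], [0.0, 0.0, -1.0]]
wrist_force: [0.0, -0.2, 0.1]
finger_gap: 0.0133
[0.63824171 0.02452537 0.22055327] 4.75 0.01332198983577994 [ 0.02152002 -0.24367001  0.07453266]
```

View pics/w3.png

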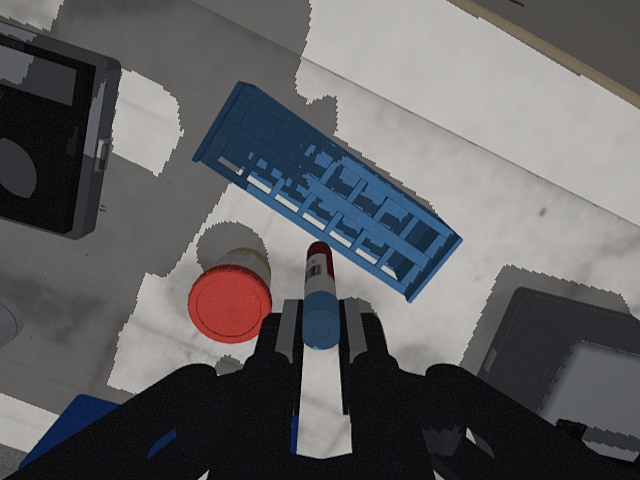

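View pics/s3.png

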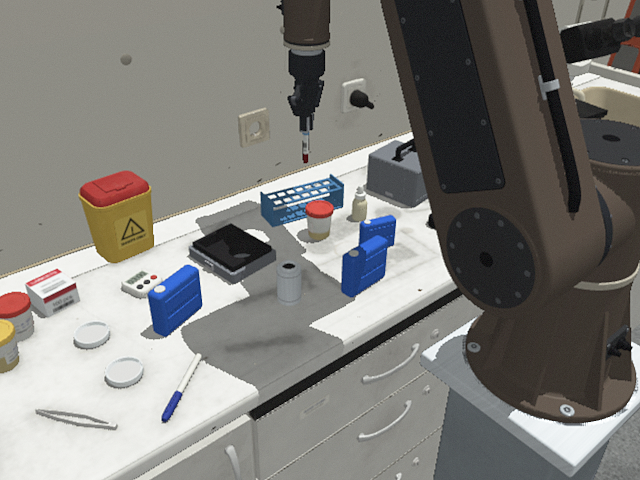

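```bash
python3 -m handwheel '[[-0.02,0.02,0,0,0,0],[-0.06,0.059,0,0,0,0],[-0.1,0.098,0,0,0,0],[-0.14,0.137,0,0,0,0],[-0.18,0.176,0,0,0,0],[-0.21,0.206,0,0,0,0],[-0.228,0.223,0,0,0,0],[-0.228,0.223,0,0,0,0]]'
python3 -m handwheel '[[0,0,0,0,0,0],[0,0,0,0,0,0]]'
python3 - <<'E'
from h import *
s=telemetry.sense(); print(s['tool_pos'],s['time'],s['finger_gap'],s['wrist_force'])
im=eyes.grab_frame('wrist');cv2.imwrite('pics/w4.png',im);crop(0,240,160,160,120,5,'pics/w4c.png',im)
print(proj('wrist',[.410,.2475,.081],s),proj('wrist',[.410,.2475,.075],s))
p=s['tool_pos'];print('foot exp',proj('wrist',[p[0],p[1],.134],s))
E
```

```text
time: 5.85
tool_pos: [0.4088, 0.2482, 0.2196]
ee_rot: [[0.905, 0.426, -0.002], [0.426, -0.905, -0.001], [-0.002, -0.0, -1.0]]
wrist_force: [0.3, -1.0, 0.1]
finger_gap: 0.0134
time: 6.1
tool_pos: [0.4109, 0.247, 0.22]
ee_rot: [[0.906, 0.423, -0.0], [0.423, -0.906, -0.0], [-0.0, 0.0, -1.0]]
wrist_force: [0.0, -0.3, -0.3]
finger_gap: 0.0134
[0.41085549 0.24695652 0.22004156] 6.1 0.013358783691031663 [ 0.00397962 -0.27087153 -0.26438566]
(np.float64(319.1422199200016), np.float64(225.37715166570976)) (np.float64(319.17756424504876), np.float64(222.94125488369613))
foot exp (np.float64(320.31561653335933), np.float64(251.14831442883292))
```

View pics/w4c.png

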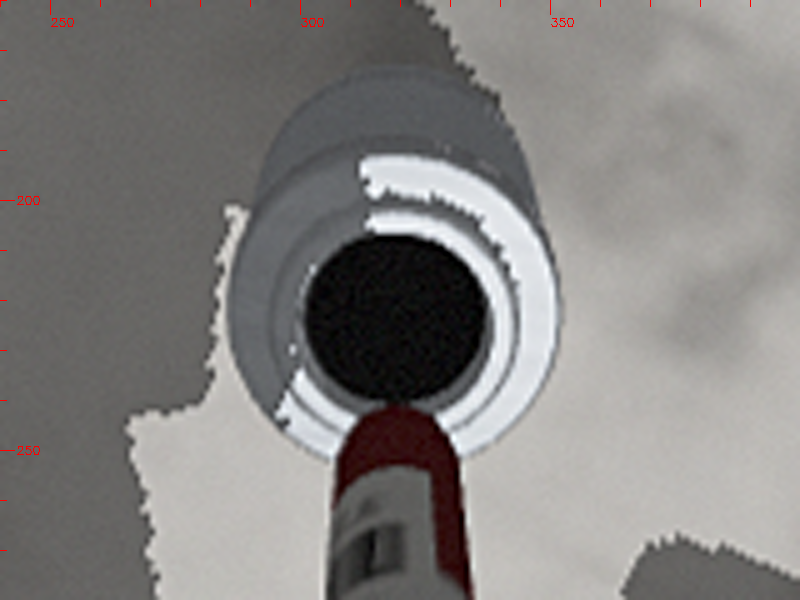

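```bash
python3 -m handwheel '[[0,0.0007,-0.02,0,0,0],[0,0.0007,-0.04,0,0,0],[0,0.0007,-0.06,0,0,0],[0,0.0007,-0.075,0,0,0],[0,0.0007,-0.09,0,0,0],[0,0.0007,-0.09,0,0,0]]'
python3 -m handwheel '[[0,0,-0.015,0,0,0],[0,0,-0.03,0,0,0],[0,0,-0.037,0,0,0],[0,0,-0.037,0,0,0],[0,0,-0.037,0,0,0]]'
python3 - <<'E'
from h import *
s=telemetry.sense(); print(s['tool_pos'],s['time'],s['finger_gap'],s['wrist_force'])
im=eyes.grab_frame('wrist');cv2.imwrite('pics/w5.png',im)
E
```

```text
time: 6.9
tool_pos: [0.4099, 0.2478, 0.1294]
ee_rot: [[0.906, 0.424, -0.002], [0.424, -0.906, -0.001], [-0.002, 0.0, -1.0]]
wrist_force: [-0.2, 0.5, 0.6]
finger_gap: 0.0131
time: 7.52
tool_pos: [0.4105, 0.2483, 0.0935]
ee_rot: [[0.906, 0.424, 0.0], [0.424, -0.906, 0.0], [0.0, -0.0, -1.0]]
wrist_force: [0.2, 1.1, -0.2]
finger_gap: 0.0129
[0.4104638  0.24832315 0.09347652] 7.525 0.012867735020035648 [ 0.23412681  1.05277632 -0.23434854]
```

View pics/w5.png

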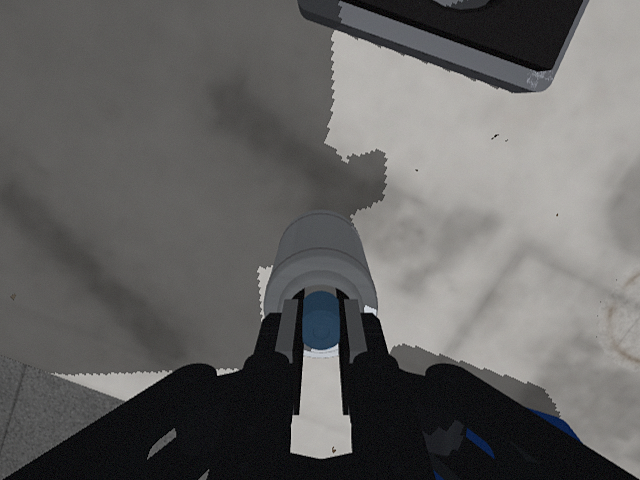

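```bash
python3 -m handwheel '[[0,0,0,0,0,0],[0,0,0,0,0,0],[0,0,0.005,0,0,0],[0,0,0.03,0,0,0],[0,0,0.07,0,0,0],[0,0,0.11,0,0,0]]' 1
python3 - <<'E'
from h import *
s=telemetry.sense(); print(s['tool_pos'],s['time'],s['finger_gap'],s['wrist_force'])
im=eyes.grab_frame('wrist');cv2.imwrite('pics/w6.png',im)
E
```

```text
time: 8.32
tool_pos: [0.4101, 0.2481, 0.2048]
ee_rot: [[0.906, 0.424, -0.0], [0.424, -0.906, -0.0], [-0.0, 0.0, -1.0]]
wrist_force: [1.1, -0.4, 1.0]
finger_gap: 0.0849
[0.41008365 0.24807865 0.20475644] 8.325 0.0848553660013784 [ 1.05369431 -0.42751442  1.00278313]
```

View pics/w6.png

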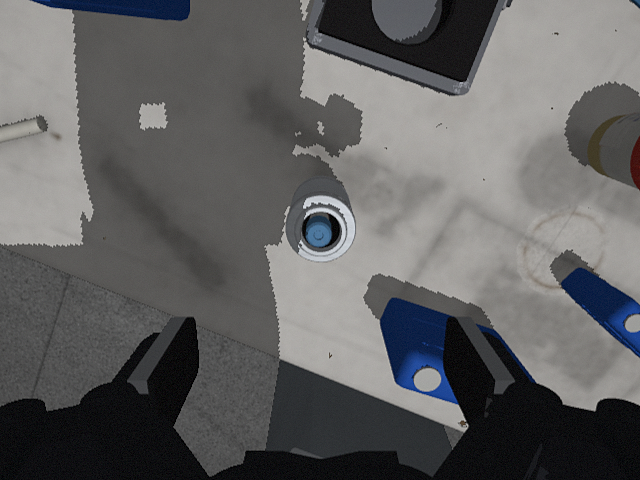

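```bash
python3 -m handwheel '[[0.015,-0.045,0,0,0,0],[0.03,-0.1,0,0,0,0],[0.045,-0.155,0,0,0,0],[0.05,-0.21,0,0,0,0],[0.05,-0.265,0,0,0,0],[0.04,-0.32,0,0,0,0],[0.02,-0.375,0,0,0,0],[0.0015,-0.42,0,0,0,0]]'
python3 -m handwheel '[[0,-0.0095,-0.015,0,0,0],[0,-0.0095,-0.015,0,0,0],[0,-0.0095,-0.015,0,0,0],[0,-0.0095,-0.015,0,0,0]]'
python3 - <<'E'
from h import *
s=telemetry.sense(); print(s['tool_pos'],s['time'],s['finger_gap'],s['wrist_force'])
im=eyes.grab_frame('wrist');cv2.imwrite('pics/w7.png',im);crop(0,240,160,160,120,5,'pics/w7c.png',im)
print(proj('wrist',[.4115,-.1814,.024],s),proj('wrist',[.4115,-.1814,0],s))
E
```

```text
time: 9.38
tool_pos: [0.411, -0.1737, 0.2037]
ee_rot: [[0.906, 0.423, 0.001], [0.423, -0.906, -0.0], [0.0, 0.001, -1.0]]
wrist_force: [1.5, 0.6, -0.1]
finger_gap: 0.0858
time: 9.88
tool_pos: [0.4123, -0.1804, 0.1885]
ee_rot: [[0.905, 0.425, 0.0], [0.425, -0.905, 0.0], [0.0, 0.0, -1.0]]
wrist_force: [-0.3, -0.1, -0.9]
finger_gap: 0.0853
[ 0.41225953 -0.18036544  0.1885376 ] 9.875 0.08526898348121813 [-0.31655611 -0.12570916 -0.85175507]
(np.float64(321.32166650930276), np.float64(216.53887214468617)) (np.float64(321.29551862094036), np.float64(208.64768294222577))
```

View pics/w7.png

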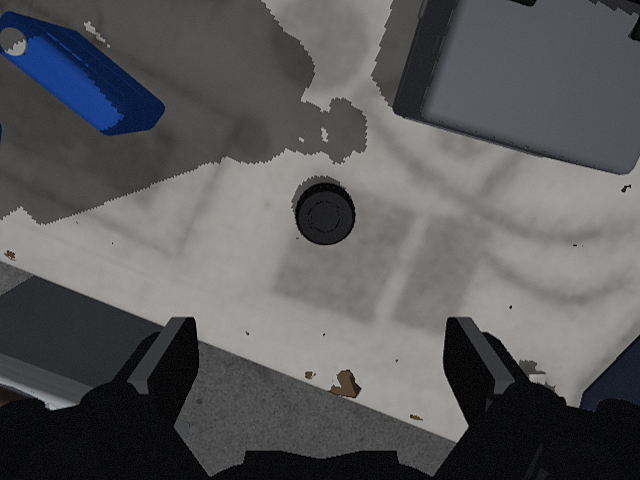

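View pics/w7c.png

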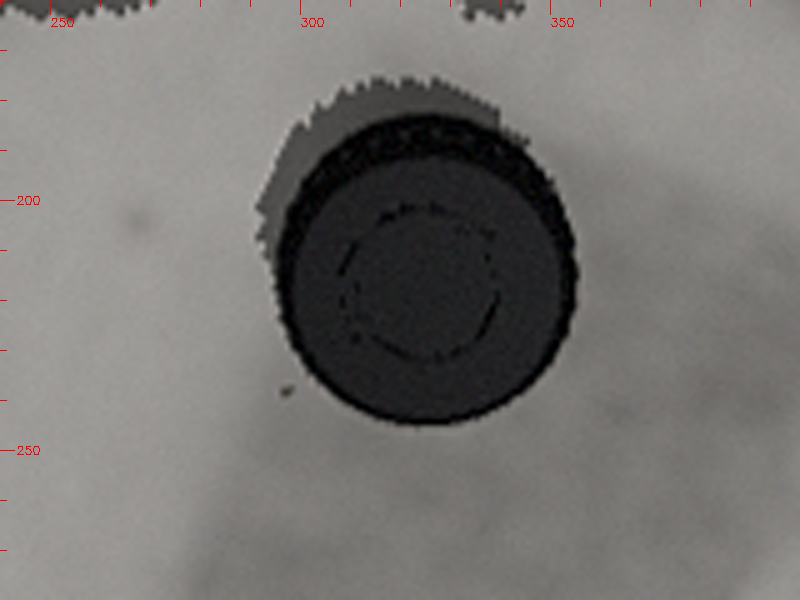

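```bash
python3 - <<'E'
from h import *
s=telemetry.sense(); print(s['tool_pos'],s['time']); print(ray('wrist',325.2,217.6,.024,s))
s2=dict(tool_pos=np.array([.41085549,.24695652,.22004156]),ee_rot=np.array([[.906,.423,0],[.423,-.906,0],[0,0,-1]]))
print('can',ray('wrist',319.2,223.6,.081,s2))
E
```

```text
[ 0.41221591 -0.18045238  0.18852312] 9.925
[ 0.41194061 -0.18437483  0.024     ]
can [0.41125757 0.24807582 0.081     ]
```

```bash
python3 -m handwheel '[[0,-0.004,-0.04,0,0,0],[0,-0.004,-0.085,0,0,0],[0,-0.004,-0.125,0,0,0],[0,-0.004,-0.155,0,0,0],[0,-0.004,-0.172,0,0,0],[0,-0.004,-0.178,0,0,0],[0,-0.004,-0.178,0,0,0]]'
python3 -m handwheel '[[0,0,0,0,0,0],[0,0,0,0,0,0],[0,0,0,0,0,0],[0,0,0,0,0,0],[0,0,0,0,0,0]]' 0
python3 - <<'E'
from h import *
s=telemetry.sense(); print(s['tool_pos'],s['time'],s['finger_gap'],s['wrist_force'])
im=eyes.grab_frame('wrist');cv2.imwrite('pics/w8.png',im)
E
```

```text
time: 10.8
tool_pos: [0.4121, -0.1851, 0.0105]
ee_rot: [[0.905, 0.424, 0.0], [0.424, -0.905, 0.0], [0.0, -0.0, -1.0]]
wrist_force: [0.3, 0.6, 0.9]
finger_gap: 0.0854
time: 11.42
tool_pos: [0.4122, -0.1855, 0.0113]
ee_rot: [[0.906, 0.424, 0.001], [0.424, -0.906, -0.001], [0.001, 0.001, -1.0]]
wrist_force: [-2.0, 2.3, 21.4]
finger_gap: 0.0428
[ 0.41223633 -0.18549652  0.01126068] 11.425 0.042824563771255486 [-2.04122747  2.25384297 21.40687292]
```

View pics/w8.png

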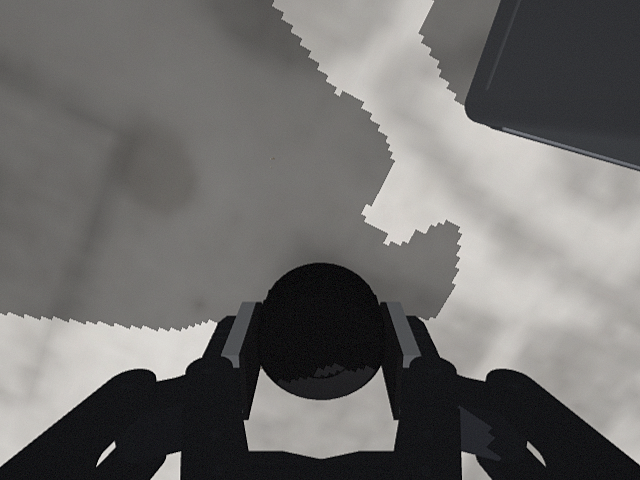

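```bash
python3 -m handwheel '[[0,0,0.01,0,0,0],[0,0,0.03,0,0,0],[0,0,0.06,0,0,0],[0,0,0.1,0,0,0],[0,0,0.14,0,0,0],[0,0,0.17,0,0,0],[0.01,0.03,0.18,0,0,0],[0.03,0.075,0.18,0,0,0]]'
python3 -m handwheel '[[0.01,0.055,0,0,0,0],[0.015,0.11,0,0,0,0],[0.015,0.165,0,0,0,0],[0.005,0.215,0,0,0,0],[-0.01,0.265,0,0,0,0],[-0.025,0.31,0,0,0,0],[-0.031,0.345,0,0,0,0],[-0.031,0.359,0,0,0,0]]'
python3 -m handwheel '[[0,0,0,0,0,0],[0,0,0,0,0,0]]'
python3 - <<'E'
from h import *
s=telemetry.sense(); print(s['tool_pos'],s['time'],s['finger_gap'],s['wrist_force'])
im=eyes.grab_frame('wrist');cv2.imwrite('pics/w9.png',im)
crop('pics/w6.png',260,170,120,100,6,'pics/w6c.png')
E
```

```text
time: 12.48
tool_pos: [0.4423, -0.1103, 0.1919]
ee_rot: [[0.907, 0.422, 0.003], [0.422, -0.907, -0.001], [0.002, 0.002, -1.0]]
wrist_force: [1.4, 0.5, -0.9]
finger_gap: 0.0424
time: 13.48
tool_pos: [0.4103, 0.2502, 0.1908]
ee_rot: [[0.905, 0.426, 0.0], [0.426, -0.905, 0.0], [0.001, -0.0, -1.0]]
wrist_force: [-0.4, -0.6, -0.1]
finger_gap: 0.0428
time: 13.72
tool_pos: [0.4109, 0.2478, 0.1903]
ee_rot: [[0.906, 0.423, -0.0], [0.423, -0.906, -0.0], [-0.0, 0.0, -1.0]]
wrist_force: [0.1, -0.3, -0.2]
finger_gap: 0.0426
[0.41089487 0.24777537 0.19032002] 13.725 0.04261928932470569 [ 0.12634329 -0.29053043 -0.24121101]
```

View pics/w9.png

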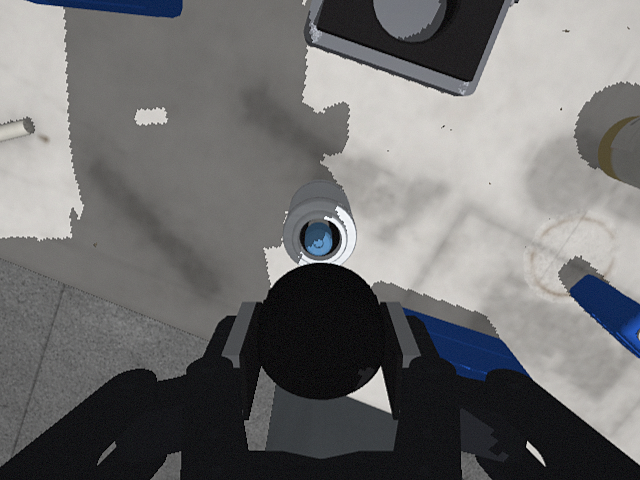

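View pics/w6c.png

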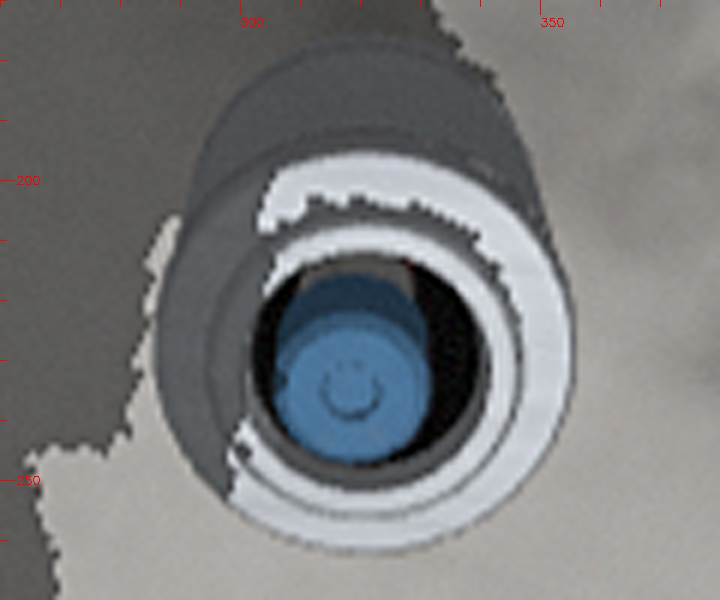

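```bash
python3 - <<'E'
from h import *
s2=dict(tool_pos=np.array([.41008365,.24807865,.20475644]),ee_rot=np.array([[.906,.424,0],[.424,-.906,0],[0,0,-1]]))
print('can',ray('wrist',321.2,231.7,.081,s2),ray('wrist',320.7,228.6,.075,s2))
s=telemetry.sense()
p=s['tool_pos'];print(p)
# cap top centre in grip: expected at TCP xy, z = tcp+~.0127
print(proj('wrist',[p[0],p[1],p[2]+.0127],s),proj('wrist',[p[0]+.022*.424,p[1]-.022*.906,p[2]+.0127],s))
crop('pics/w9.png',240,170,160,120,5,'pics/w9c.png')
E
```

```text
can [0.40979315 0.24736358 0.081     ] [0.40990427 0.24776842 0.075     ]
[0.41094466 0.24766863 0.1903043 ]
(np.float64(319.90104886962973), np.float64(352.20664626004094)) (np.float64(387.4297408238593), np.float64(352.1925060674291))
```

View pics/w9c.png

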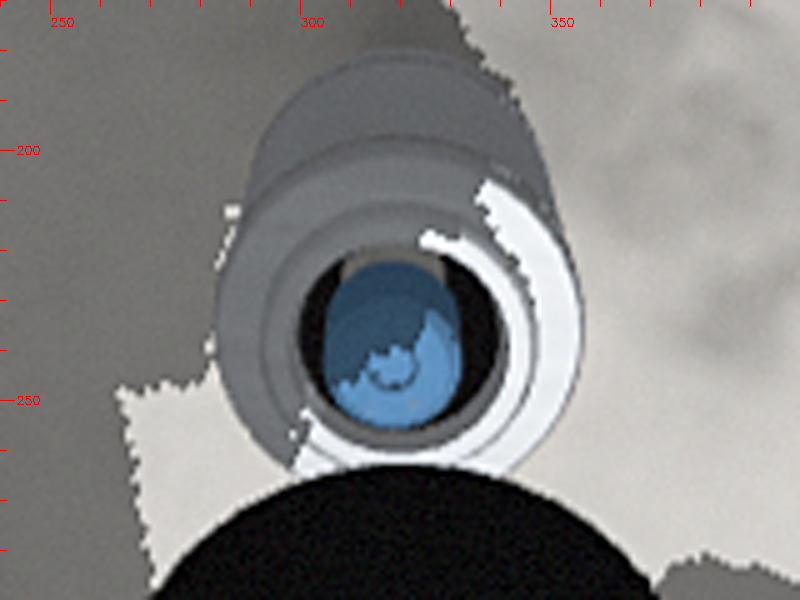

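```bash
python3 - <<'E'
from h import *
s=telemetry.sense(); p=s['tool_pos']; ex=np.array(s['ee_rot'])[:,0]
print('can',ray('wrist',320.2,239.5,.081,s))
for off in(-.004,-.002,0,.002,.004):
  r=[]
  for dz in(-.0113,.0127):
    a=np.linspace(0,2*np.pi,73); ey=np.array(s['ee_rot'])[:,1]
    P=np.array([proj('wrist',p+ex*off+.022*(np.cos(t)*ex+np.sin(t)*ey)+[0,0,dz],s) for t in a])
    r.append((P[:,1].min().round(),P[:,1].max().round(),P[:,0].min().round(),P[:,0].max().round()))
  print(off,r)
E
```

```text
can [0.41015558 0.24740654 0.081     ]
-0.004 [(np.float64(273.0), np.float64(375.0), np.float64(263.0), np.float64(378.0)), (np.float64(302.0), np.float64(418.0), np.float64(253.0), np.float64(387.0))]
-0.002 [(np.float64(268.0), np.float64(371.0), np.float64(262.0), np.float64(378.0)), (np.float64(296.0), np.float64(413.0), np.float64(253.0), np.float64(387.0))]
0 [(np.float64(263.0), np.float64(367.0), np.float64(262.0), np.float64(378.0)), (np.float64(290.0), np.float64(408.0), np.float64(252.0), np.float64(387.0))]
0.002 [(np.float64(257.0), np.float64(362.0), np.float64(262.0), np.float64(378.0)), (np.float64(285.0), np.float64(403.0), np.float64(252.0), np.float64(388.0))]
0.004 [(np.float64(252.0), np.float64(358.0), np.float64(262.0), np.float64(378.0)), (np.float64(279.0), np.float64(398.0), np.float64(252.0), np.float64(388.0))]
```

```bash
python3 -m handwheel '[[-0.0007,-0.0002,-0.02,0,0,0],[-0.0007,-0.0002,-0.045,0,0,0],[-0.0007,-0.0002,-0.065,0,0,0],[-0.0007,-0.0002,-0.08,0,0,0],[-0.0007,-0.0002,-0.09,0,0,0],[-0.0007,-0.0002,-0.095,0,0,0],[-0.0007,-0.0002,-0.1,0,0,0]]'
python3 -m handwheel '[[0,0,-0.002,0,0,0],[0,0,-0.003,0,0,0],[0,0,-0.003,0,0,0]]'
python3 - <<'E'
from h import *
s=telemetry.sense(); print(s['tool_pos'],s['time'],s['finger_gap'],s['wrist_force'])
im=eyes.grab_frame('wrist');cv2.imwrite('pics/w10.png',im)
im=eyes.grab_frame('scene');cv2.imwrite('pics/s10.png',im);crop(0,220,200,140,110,5,'pics/s10c.png',im)
E
```

```text
time: 14.65
tool_pos: [0.4104, 0.2486, 0.0904]
ee_rot: [[0.906, 0.424, 0.001], [0.424, -0.906, 0.0], [0.001, -0.0, -1.0]]
wrist_force: [-0.1, 0.3, -0.7]
finger_gap: 0.0425
time: 15.02
tool_pos: [0.4102, 0.2486, 0.0874]
ee_rot: [[0.906, 0.424, 0.0], [0.424, -0.906, 0.0], [0.0, -0.0, -1.0]]
wrist_force: [-0.1, -1.1, -0.6]
finger_gap: 0.0429
[0.41017574 0.24857711 0.0874385 ] 15.025 0.04289402162100801 [-0.14732635 -1.12325538 -0.64373095]
```

View pics/s10c.png

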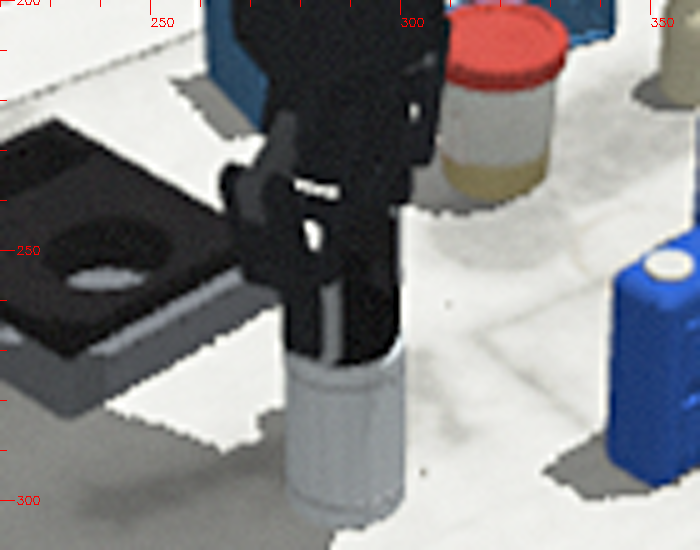

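View pics/w10.png

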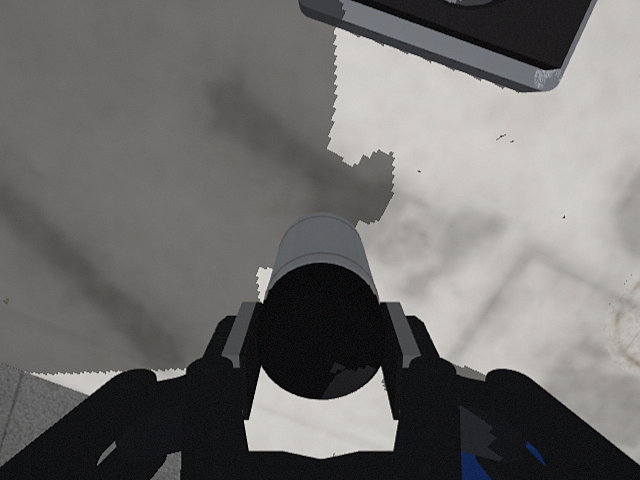

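```bash
python3 -m handwheel '[[0,0,-0.001,0,0,0],[0,0,-0.001,0,0,0]]'
python3 -m handwheel '[[0,0,0,0,0,0],[0,0,0,0,0,0],[0,0,0.01,0,0,0],[0,0,0.04,0,0,0],[0,0,0.08,0,0,0],[0,0,0.1,0,0,0],[0,0,0.1,0,0,0]]' 1
python3 - <<'E'
from h import *
s=telemetry.sense(); print(s['tool_pos'],s['time'],s['finger_gap'],s['wrist_force'])
im=eyes.grab_frame('wrist');cv2.imwrite('pics/w11.png',im);crop(0,240,160,160,120,5,'pics/w11c.png',im)
print(proj('wrist',[.4102,.2476,.099],s))
im=eyes.grab_frame('scene');cv2.imwrite('pics/s11.png',im);crop(0,250,220,100,100,6,'pics/s11c.png',im)
E
```

```text
time: 15.38
tool_pos: [0.4102, 0.2486, 0.0864]
ee_rot: [[0.906, 0.424, 0.0], [0.424, -0.906, 0.0], [0.0, -0.0, -1.0]]
wrist_force: [-0.2, -0.0, 3.1]
finger_gap: 0.0428
time: 16.25
tool_pos: [0.411, 0.249, 0.1882]
ee_rot: [[0.906, 0.424, 0.003], [0.424, -0.906, 0.002], [0.003, -0.0, -1.0]]
wrist_force: [-0.3, -0.5, -0.2]
finger_gap: 0.0855
[0.41098385 0.24895607 0.18816319] 16.25 0.08550306534572198 [-0.33172798 -0.49345705 -0.19795107]
(np.float64(321.98195764310844), np.float64(252.02247017387643))
```

View pics/s11c.png

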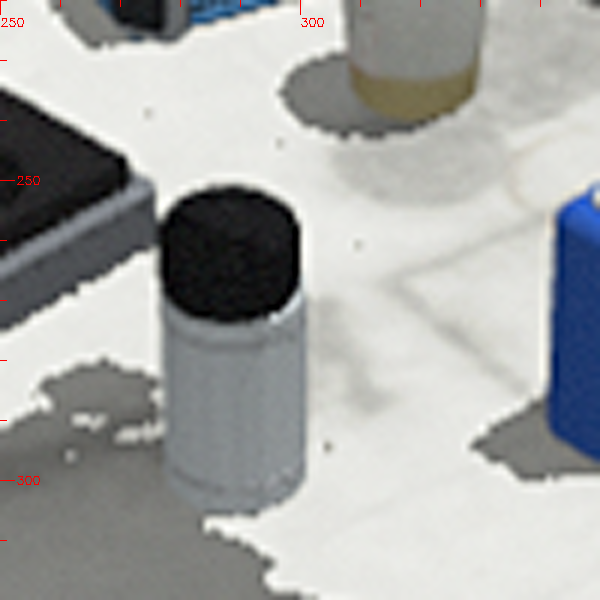

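View pics/w11c.png

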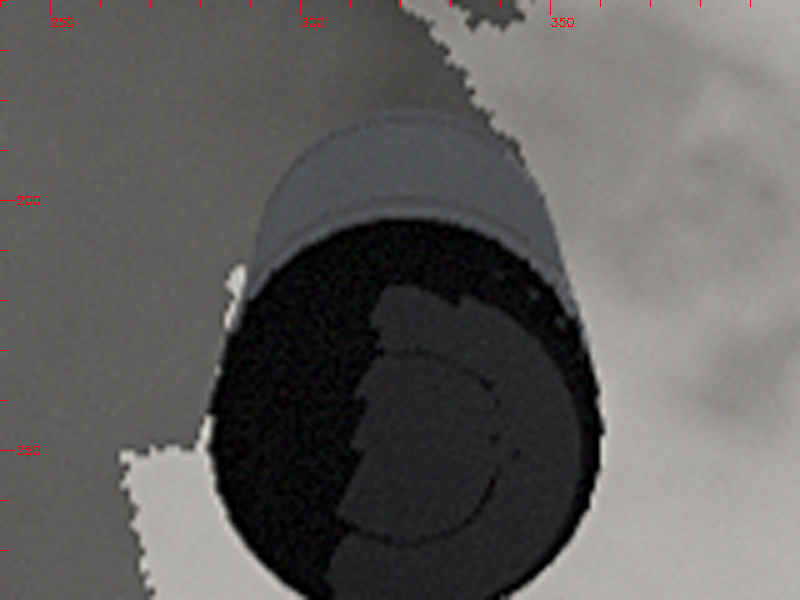

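View pics/w11.png

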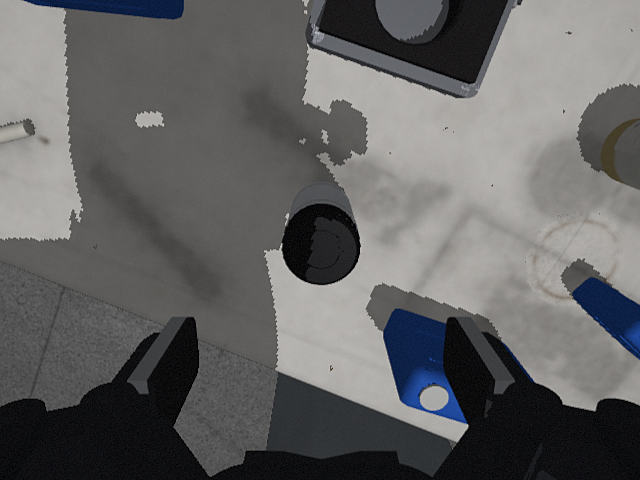

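```bash
python3 -m handwheel '[[-0.0005,-0.001,-0.03,0,0,0],[-0.0005,-0.001,-0.07,0,0,0],[-0.0005,-0.001,-0.1,0,0,0],[-0.0005,-0.001,-0.125,0,0,0],[-0.0005,-0.001,-0.141,0,0,0],[-0.0005,-0.001,-0.141,0,0,0],[-0.0005,-0.001,-0.141,0,0,0]]'
python3 -m handwheel '[[0,0,0,0,0,0],[0,0,0,0,0,0],[0,0,0,0,0,0],[0,0,0,0,0,0],[0,0,0,0,0,0]]' 0
python3 - <<'E'
from h import *
s=telemetry.sense(); print(s['tool_pos'],s['time'],s['finger_gap'],s['wrist_force'])
im=eyes.grab_frame('wrist');cv2.imwrite('pics/w12.png',im)
E
```

```text
time: 17.23
tool_pos: [0.4094, 0.2474, 0.0453]
ee_rot: [[0.906, 0.424, -0.001], [0.424, -0.906, -0.0], [-0.001, 0.0, -1.0]]
wrist_force: [0.4, -0.6, 0.4]
finger_gap: 0.0852
time: 17.85
tool_pos: [0.4099, 0.2479, 0.046]
ee_rot: [[0.906, 0.424, 0.001], [0.424, -0.906, 0.001], [0.001, -0.0, -1.0]]
wrist_force: [-2.4, 2.2, 11.9]
finger_gap: 0.0452
[0.40987216 0.24785877 0.04602802] 17.85 0.04518956160305453 [-2.4499753   2.20942867 11.91174176]
```

View pics/w12.png

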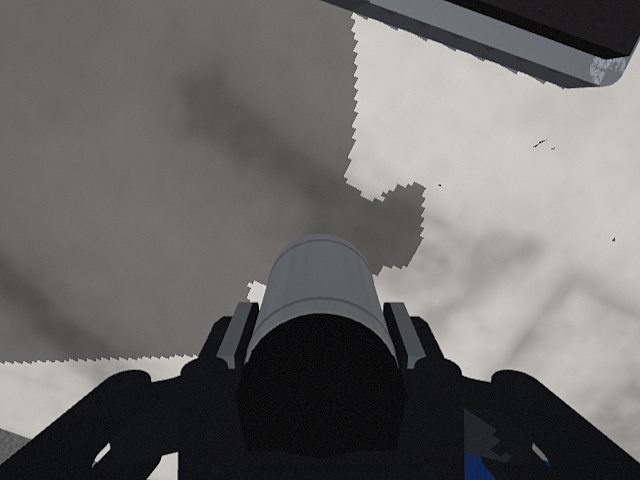

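```bash
python3 -m handwheel '[[0,0,0.01,0,0,0],[0,0,0.03,0,0,0],[0,0,0.06,0,0,0],[0,0,0.1,0,0,0],[0.02,-0.01,0.13,0,0,0],[0.05,-0.025,0.15,0,0,0],[0.07,-0.038,0.15,0,0,0],[0.07,-0.038,0.15,0,0,0]]'
python3 -m handwheel '[[0,0,0,0,0,0],[0,0,0,0,0,0]]'
python3 - <<'E'
from h import *
s=telemetry.sense(); print(s['tool_pos'],s['time'],s['finger_gap'],s['wrist_force'])
np.savez('pics/w13.npz',p=s['tool_pos'],R=s['ee_rot'])
im=eyes.grab_frame('wrist');cv2.imwrite('pics/w13.png',im)
E
```

```text
time: 18.9
tool_pos: [0.4808, 0.2088, 0.1961]
ee_rot: [[0.906, 0.423, 0.001], [0.423, -0.906, 0.0], [0.001, 0.0, -1.0]]
wrist_force: [-0.2, 0.3, -2.4]
finger_gap: 0.0452
time: 19.15
tool_pos: [0.4788, 0.2098, 0.1952]
ee_rot: [[0.905, 0.424, -0.001], [0.424, -0.905, -0.0], [-0.001, -0.0, -1.0]]
wrist_force: [-0.1, 0.4, -1.9]
finger_gap: 0.0454
[0.47879505 0.20978052 0.19522874] 19.15 0.04539225554748749 [-0.13308611  0.43704697 -1.89540901]
```

View pics/w13.png

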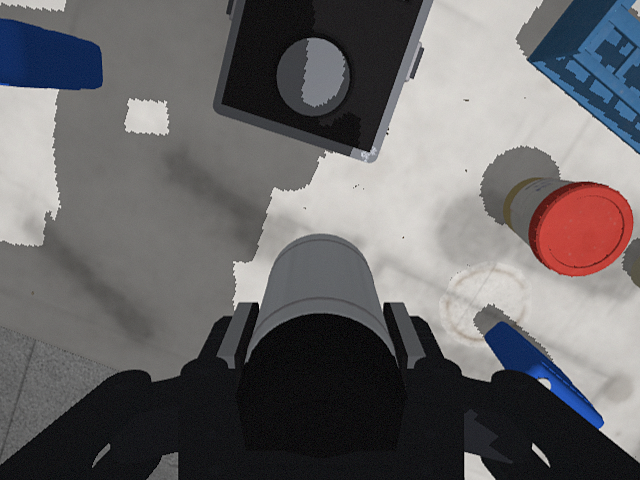

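```bash
python3 - <<'E'
from h import *
d=np.load('pics/w13.npz');s=dict(tool_pos=d['p'],ee_rot=d['R'])
crop('pics/w13.png',250,20,120,90,6,'pics/w13c.png')
im=cv2.resize(cv2.imread('pics/w13.png')[20:110,250:370],None,fx=6,fy=6,interpolation=cv2.INTER_CUBIC)
im=cv2.convertScaleAbs(im,alpha=1.8,beta=20)
c=np.array([.5612,.2532])
for z,col in((.036,(0,255,0)),(.008,(0,255,255))):
  P=np.array([[ (q-o+.5)*6 for q,o in zip(proj('wrist',[c[0]+.026*np.cos(t),c[1]+.026*np.sin(t),z],s),(250,20))] for t in np.linspace(0,2*np.pi,80)])
  cv2.polylines(im,[P.astype(int)],True,col,1)
cv2.imwrite('pics/w13o.png',im)
E
```

```text
(no output)
```

View pics/w13o.png

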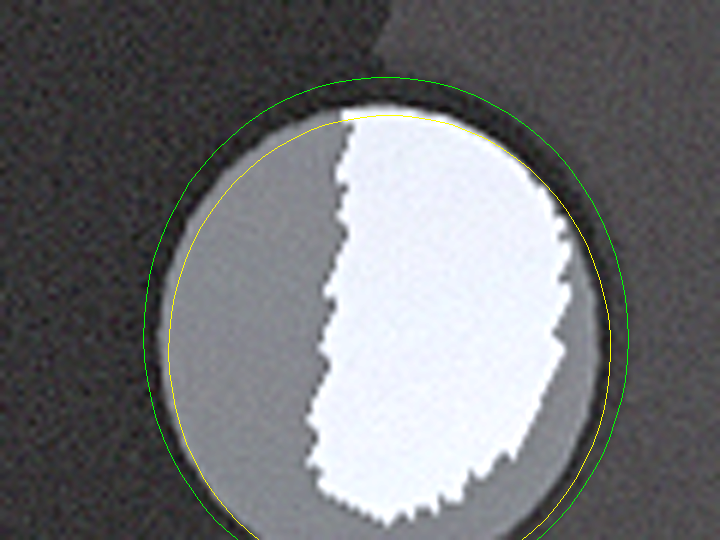

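```bash
python3 -m handwheel '[[0.02,0.011,0,0,0,0],[0.05,0.027,0,0,0,0],[0.075,0.04,0,0,0,0],[0.0827,0.0447,-0.02,0,0,0],[0.0827,0.0447,-0.06,0,0,0],[0.0827,0.0447,-0.09,0,0,0],[0.0827,0.0447,-0.1,0,0,0],[0.0827,0.0447,-0.1,0,0,0]]'
python3 -m handwheel '[[0,0,0,0,0,0],[0,0,0,0,0,0]]'
python3 - <<'E'
from h import *
s=telemetry.sense(); print(s['tool_pos'],s['time'],s['finger_gap'],s['wrist_force'])
np.savez('pics/w14.npz',p=s['tool_pos'],R=s['ee_rot'])
im=eyes.grab_frame('wrist');cv2.imwrite('pics/w14.png',im)
im=cv2.convertScaleAbs(im,alpha=1.8,beta=20);crop(0,220,180,200,150,4,'pics/w14c.png',im)
E
```

```text
time: 20.2
tool_pos: [0.5615, 0.254, 0.0947]
ee_rot: [[0.906, 0.424, -0.002], [0.424, -0.906, -0.001], [-0.002, -0.0, -1.0]]
wrist_force: [-0.3, -0.9, -0.4]
finger_gap: 0.0449
time: 20.45
tool_pos: [0.5629, 0.2545, 0.0964]
ee_rot: [[0.906, 0.424, 0.002], [0.424, -0.906, 0.001], [0.002, 0.0, -1.0]]
wrist_force: [0.7, 0.4, -1.4]
finger_gap: 0.0454
[0.56293633 0.25446372 0.09644454] 20.45 0.04536371473930726 [ 0.69755009  0.39324159 -1.43023876]
```

View pics/w14c.png

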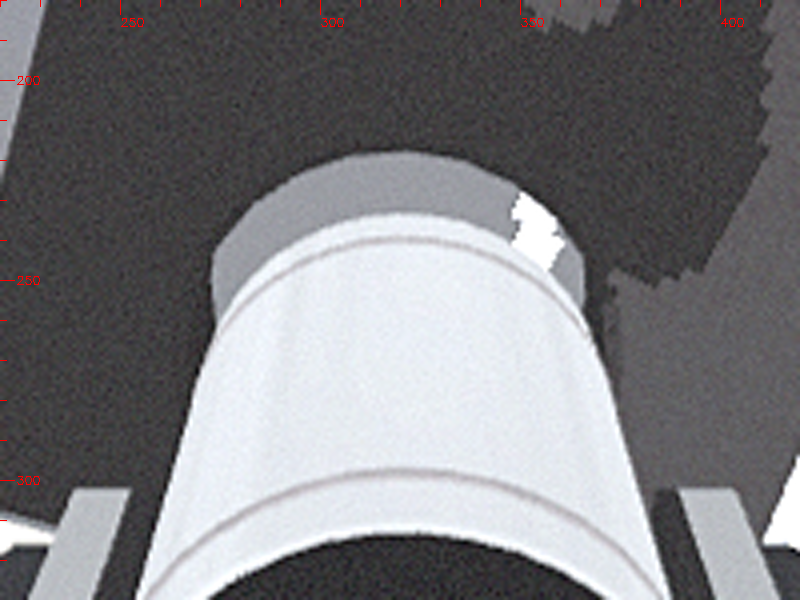

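```bash
python3 - <<'E'
from h import *
d=np.load('pics/w14.npz');s=dict(tool_pos=d['p'],ee_rot=d['R']);p=d['p'];ex,ey=d['R'][:,0],d['R'][:,1]
def ext(c,r,z):
  P=np.array([proj('wrist',[c[0]+r*np.cos(t),c[1]+r*np.sin(t),z],s) for t in np.linspace(0,2*np.pi,361)]);return P[:,1].min().round(1),P[:,0].min().round(1),P[:,0].max().round(1)
print('can bottom',[ext(p[:2]+o*ex[:2],.023,p[2]-.046) for o in(-.001,0,.001)])
print('well@tcp',[ext(p[:2]+o*ex[:2],.026,.008) for o in(-.001,0,.001,.002)])
E
```

```text
can bottom [(np.float64(234.6), np.float64(270.0), np.float64(370.4)), (np.float64(232.4), np.float64(269.9), np.float64(370.5)), (np.float64(230.2), np.float64(269.8), np.float64(370.6))]
well@tcp [(np.float64(205.8), np.float64(273.3), np.float64(367.3)), (np.float64(204.0), np.float64(273.2), np.float64(367.4)), (np.float64(202.2), np.float64(273.2), np.float64(367.5)), (np.float64(200.3), np.float64(273.1), np.float64(367.5))]
```

```bash
python3 - <<'E'
from h import *
d=np.load('pics/w14.npz');s=dict(tool_pos=d['p'],ee_rot=d['R']);p=d['p'];ex,ey=d['R'][:,0],d['R'][:,1]
im=cv2.convertScaleAbs(cv2.imread('pics/w14.png'),alpha=1.8,beta=20)[180:330,220:420]
im=cv2.resize(im,None,fx=4,fy=4,interpolation=cv2.INTER_CUBIC)
def draw(c,r,z,col):
  P=np.array([proj('wrist',[c[0]+r*np.cos(t),c[1]+r*np.sin(t),z],s) for t in np.linspace(0,2*np.pi,361)])
  cv2.polylines(im,[((P-[220,180]+.5)*4).astype(int)],True,col,1);print(P[:,1].min())
for o,col in((0,(0,255,0)),):
  draw(p[:2]+o*ex[:2],.026,.036,col); draw(p[:2]+o*ex[:2],.026,.008,(0,255,255)); draw(p[:2],.023,p[2]-.046,(0,0,255))
cv2.imwrite('pics/w14o.png',im); print(telemetry.sense()['tool_pos'],p)
E
```

```text
217.44047704006297Traceback (most recent call last):
  File "<stdin>", line 9, in <module>
  File "<stdin>", line 6, in draw
  File "h.py", line 14, in proj
    f,cx,cy,R,t=cam(n,st); p=R@np.array(X)+t
                ~~~^^^^^^
  File "h.py", line 4, in cam
    c=eyes.camera_info(n); f=240/np.tan(np.radians(c['vertical_fov']/2))
ValueError: time passes only in moves, steps and waits
```

```bash
sed -i 's/    c=eyes.camera_info(n); f/    c=_ci(n); f/' h.py; cat >> h.py <<'E'
import functools
_ci=functools.lru_cache(None)(eyes.camera_info)
E
python3 -m handwheel '[[-0.0002,0.0003,-0.008,0,0,0],[-0.0002,0.0003,-0.016,0,0,0],[-0.0002,0.0003,-0.024,0,0,0],[-0.0002,0.0003,-0.024,0,0,0]]'
python3 -m handwheel '[[0,0,-0.007,0,0,0],[0,0,-0.013,0,0,0],[0,0,-0.013,0,0,0]]'
python3 - <<'E'
from h import *
s=telemetry.sense(); print(s['tool_pos'],s['time'],s['finger_gap'],s['wrist_force'])
im=eyes.grab_frame('wrist');cv2.imwrite('pics/w15.png',im)
E
```

```text
time: 21.0
tool_pos: [0.5615, 0.2543, 0.0703]
ee_rot: [[0.906, 0.424, -0.002], [0.424, -0.906, -0.001], [-0.002, -0.0, -1.0]]
wrist_force: [-0.4, -0.0, -1.0]
finger_gap: 0.0449
time: 21.38
tool_pos: [0.5618, 0.2544, 0.0577]
ee_rot: [[0.906, 0.424, -0.001], [0.424, -0.906, -0.0], [-0.001, -0.0, -1.0]]
wrist_force: [-0.6, -1.0, -2.1]
finger_gap: 0.0452
[0.5617819  0.25439094 0.05770448] 21.375 0.045244283620370966 [-0.57275545 -1.0410576  -2.05362076]
```

View pics/w15.png

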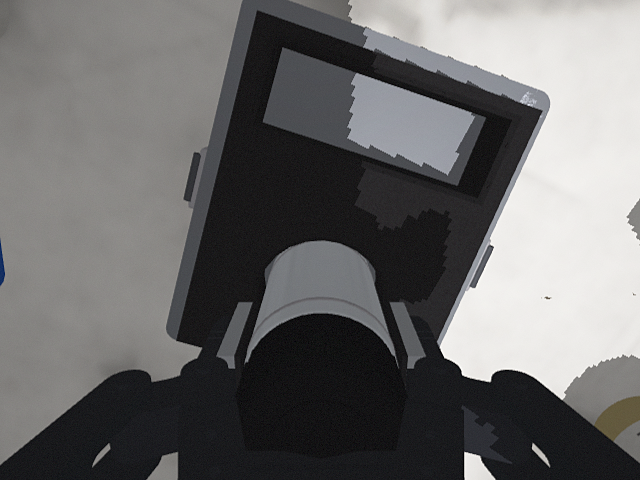

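Canister is in the well with ~3 mm to go; no contact force. Lower the rest, release and lift.

```bash
python3 -m handwheel '[[0,0,-0.002,0,0,0],[0,0,-0.0035,0,0,0],[0,0,-0.0035,0,0,0]]'
python3 -m handwheel '[[0,0,0,0,0,0],[0,0,0,0,0,0],[0,0,0,0,0,0],[0,0,0.02,0,0,0],[0,0,0.06,0,0,0],[0,0,0.1,0,0,0],[0,0,0.14,0,0,0],[0,0,0.14,0,0,0]]' 1
python3 - <<'E'
from h import *
s=telemetry.sense(); print(s['tool_pos'],s['time'],s['finger_gap'],s['wrist_force'])
np.savez('pics/w16.npz',p=s['tool_pos'],R=s['ee_rot'])
im=eyes.grab_frame('wrist');cv2.imwrite('pics/w16.png',im)
im=eyes.grab_frame('scene');cv2.imwrite('pics/s16.png',im);crop(0,170,170,130,120,5,'pics/s16c.png',im)
E
```

```text
time: 21.8
tool_pos: [0.5621, 0.2545, 0.0548]
ee_rot: [[0.906, 0.424, -0.0], [0.424, -0.906, -0.0], [-0.0, 0.0, -1.0]]
wrist_force: [-0.4, 0.4, -0.9]
finger_gap: 0.0447
time: 22.8
tool_pos: [0.5638, 0.2552, 0.1981]
ee_rot: [[0.906, 0.424, 0.005], [0.424, -0.906, 0.002], [0.006, 0.0, -1.0]]
wrist_force: [-0.6, -0.3, -1.0]
finger_gap: 0.0855
[0.56380857 0.25520284 0.19809073] 22.8 0.08550028300457603 [-0.57550604 -0.27823397 -0.95084371]
```

View pics/w16.png

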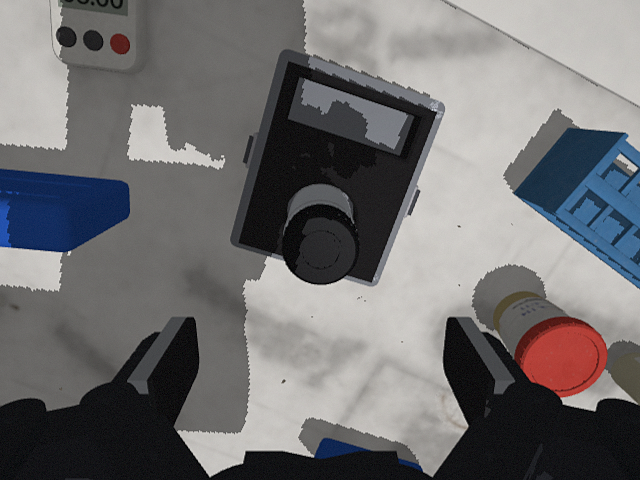

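View pics/s16c.png

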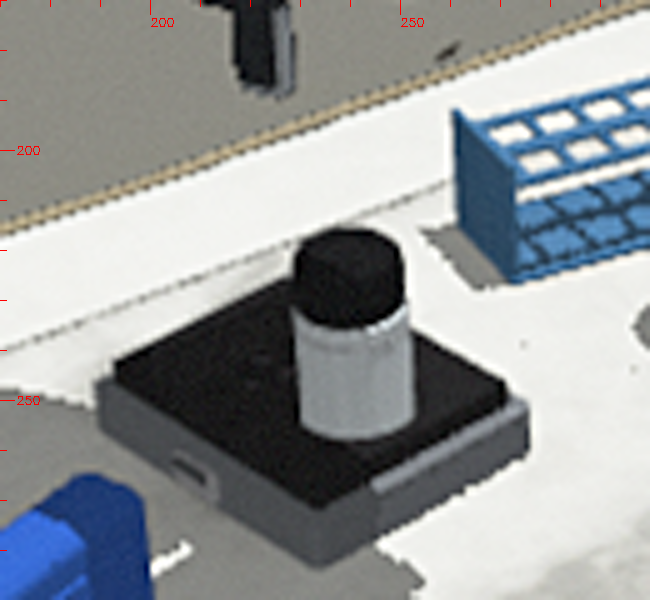

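```bash
python3 - <<'E'
from h import *
im=cv2.convertScaleAbs(cv2.imread('pics/w16.png'),alpha=1.6,beta=15)
crop(0,220,40,240,140,3,'pics/w16a.png',im); crop(0,220,170,200,130,4,'pics/w16b.png',im)
crop(0,270,40,180,120,4,'pics/w16a.png',im)
E
```

```text
(no output)
```

View pics/w16a.png

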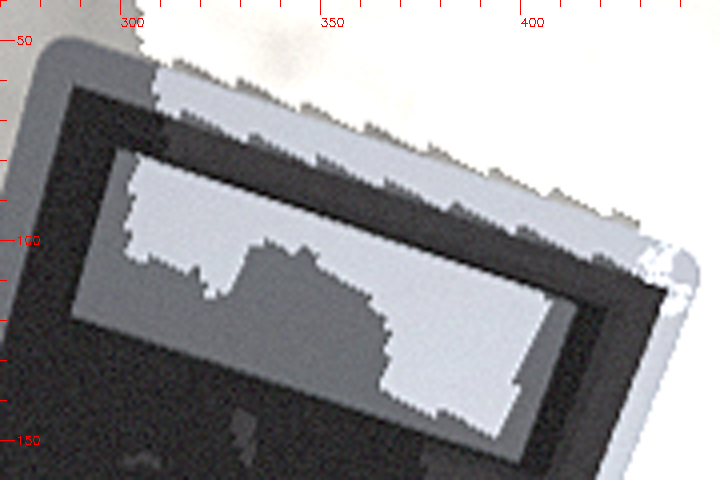

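View pics/w16b.png

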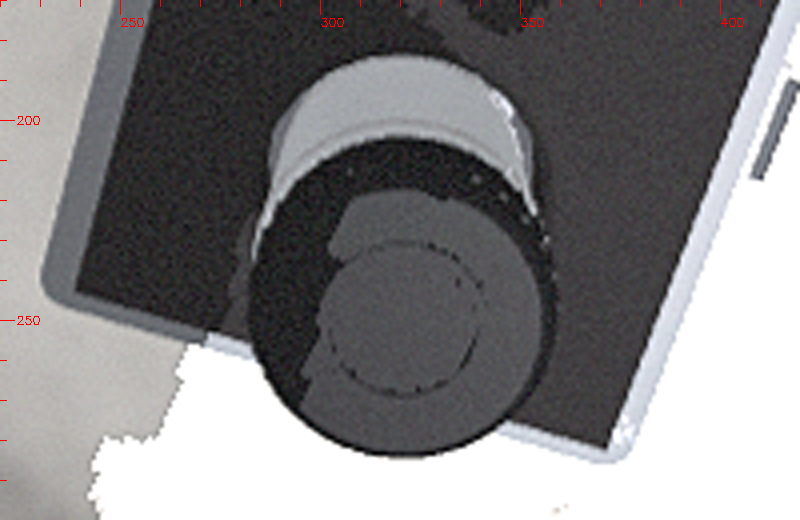

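```bash
python3 - <<'E'
from h import *
np.set_printoptions(precision=4,suppress=True)
d=np.load('pics/w16.npz');s=dict(tool_pos=d['p'],ee_rot=d['R'])
def fit(pix,z,loc):
    W=np.array([ray('wrist',u,v,z,s)[:2] for u,v in pix]); L=np.array(loc)
    A=(W-W.mean(0));B=L-L.mean(0)
    th=np.arctan2((B[:,0]*A[:,1]-B[:,1]*A[:,0]).sum(),(A*B).sum());c,sn=np.cos(th),np.sin(th);R=np.array([[c,-sn],[sn,c]])
    t=W.mean(0)-R@L.mean(0); print('ang',np.degrees(th),'t',t,'res mm',((W-(L@R.T+t))*1000).round(1).tolist()); return th,t
fit([(288.75,61.25),(436.25,112),(371.75,282),(238.75,243)],.036,[(.065,.052),(.065,-.052),(-.065,-.052),(-.065,.052)])
fit([(299.5,77),(413.75,115),(400,156.25),(287.5,119.5)],.008,[(.059,.044),(.059,-.044),(.029,-.044),(.029,.044)])
print('cap centre',ray('wrist',220+403/4,170+298/4,.107,s))
E
```

```text
ang 7.514852316074743 t [0.5916 0.2583] res mm [[-0.2, -0.7], [-0.8, 0.6], [0.6, 0.5], [0.4, -0.4]]
ang 7.71795150702441 t [0.5912 0.258 ] res mm [[0.4, -0.2], [0.3, 0.7], [-0.5, -0.3], [-0.2, -0.2]]
cap centre [0.5663 0.2561 0.107 ]
```

```bash
python3 -m handwheel '[[-0.01,-0.02,0,0,0,0.06],[-0.03,-0.06,0,0,0,0.18],[-0.05,-0.105,0,0,0,0.34],[-0.07,-0.15,0,0,0,0.5],[-0.09,-0.195,0,0,0,0.66],[-0.11,-0.235,0,0,0,0.8],[-0.125,-0.26,0,0,0,0.86],[-0.125,-0.26,0,0,0,0.86]]'
python3 -m handwheel '[[0,0,0,0,0,0],[0,0,0,0,0,0],[0,0,0,0,0,0]]'
python3 - <<'E'
from h import *
s=telemetry.sense(); print(s['tool_pos'],s['time'],s['finger_gap'],s['ee_rot'][:,1])
np.savez('pics/w17.npz',p=s['tool_pos'],R=s['ee_rot'])
im=eyes.grab_frame('wrist');cv2.imwrite('pics/w17.png',im);crop(0,240,150,200,150,4,'pics/w17c.png',im)
E
```

```text
time: 23.9
tool_pos: [0.4353, -0.0067, 0.1938]
ee_rot: [[0.271, 0.963, -0.003], [0.963, -0.271, 0.0], [-0.001, -0.003, -1.0]]
wrist_force: [0.3, 0.9, 0.1]
finger_gap: 0.0854
time: 24.28
tool_pos: [0.4373, -0.005, 0.1946]
ee_rot: [[0.269, 0.963, -0.0], [0.963, -0.269, 0.0], [-0.0, -0.0, -1.0]]
wrist_force: [0.5, 0.1, 0.4]
finger_gap: 0.0853
[ 0.43731341 -0.00495452  0.19459889] 24.275 0.0852637292679 [ 9.63159753e-01 -2.68929788e-01 -2.45147174e-04]
```

View pics/w17.png

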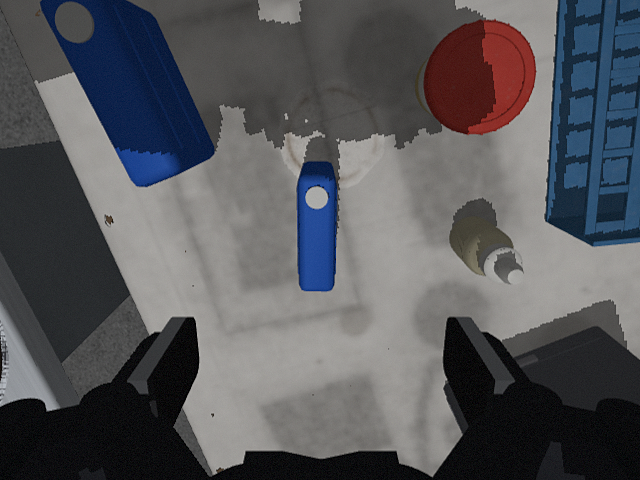

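View pics/w17c.png

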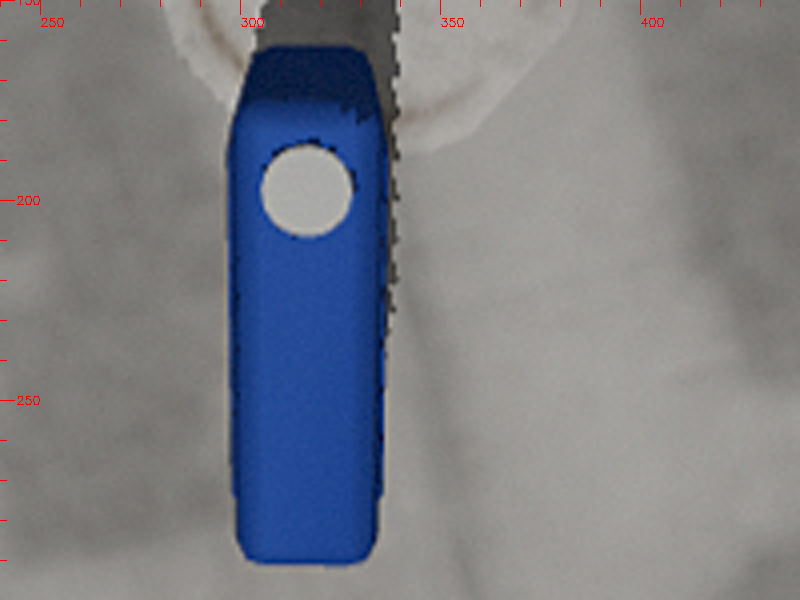

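```bash
python3 - <<'E'
from h import *
np.set_printoptions(precision=4,suppress=True)
d=np.load('pics/w17.npz');s=dict(tool_pos=d['p'],ee_rot=d['R'])
a=ray('wrist',316.9,174,.07,s);b=ray('wrist',317,290.7,.07,s);print(a,b,np.linalg.norm(a-b),(a+b)/2,np.degrees(np.arctan2(*(a-b)[1::-1])))
print(np.linalg.norm(ray('wrist',297.2,200,.068,s)-ray('wrist',336.5,200,.068,s)))
print(telemetry.sense()['tool_pos'])
E
```

```text
[0.4443 0.0308 0.07  ] [ 0.4234 -0.0438  0.07  ] 0.07743940881514311 [ 0.4339 -0.0065  0.07  ] 74.31579193916104
0.024510538152977587
[ 0.4373 -0.005   0.1946]
```

```bash
python3 -m handwheel '[[-0.0034,-0.0015,-0.03,0,0,0],[-0.0034,-0.0015,-0.07,0,0,0],[-0.0034,-0.0015,-0.105,0,0,0],[-0.0034,-0.0015,-0.13,0,0,0],[-0.0034,-0.0015,-0.148,0,0,0],[-0.0034,-0.0015,-0.148,0,0,0],[-0.0034,-0.0015,-0.148,0,0,0]]'
python3 -m handwheel '[[0,0,0,0,0,0],[0,0,0,0,0,0],[0,0,0,0,0,0],[0,0,0,0,0,0],[0,0,0,0,0,0],[0,0,0,0,0,0]]' 0
python3 - <<'E'
from h import *
s=telemetry.sense(); print(s['tool_pos'],s['time'],s['finger_gap'],s['wrist_force'])
im=eyes.grab_frame('wrist');cv2.imwrite('pics/w18.png',im)
E
```

```text
time: 25.2
tool_pos: [0.434, -0.0069, 0.0473]
ee_rot: [[0.269, 0.963, 0.0], [0.963, -0.269, -0.0], [0.0, 0.0, -1.0]]
wrist_force: [0.3, -0.4, -0.6]
finger_gap: 0.0853
time: 25.95
tool_pos: [0.4338, -0.007, 0.0472]
ee_rot: [[0.27, 0.963, 0.0], [0.963, -0.27, -0.0], [0.0, 0.0, -1.0]]
wrist_force: [-1.2, 0.6, 11.3]
finger_gap: 0.0228
[ 0.43381505 -0.00701046  0.0471813 ] 25.95 0.02284301708597908 [-1.19223378  0.55921407 11.29377986]
```

View pics/w18.png

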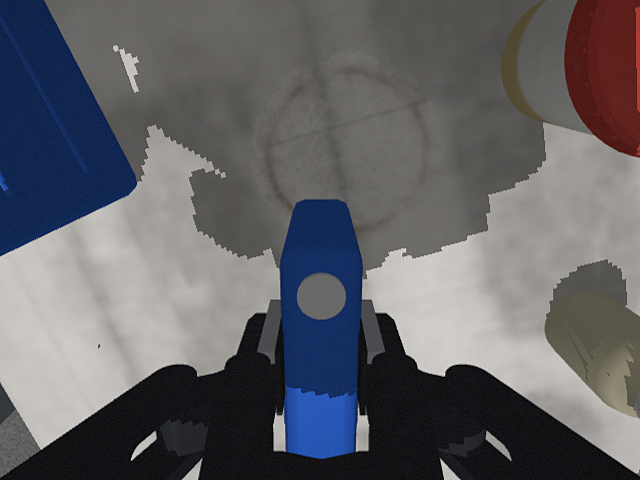

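```bash
python3 -m handwheel '[[0,0,0.01,0,0,0],[0,0,0.03,0,0,0],[0,0,0.06,0,0,0],[0.005,0.005,0.095,0,0,0],[0.03,0.025,0.125,0,0,0.04],[0.065,0.065,0.13,0,0,0.1],[0.1,0.11,0.13,0,0,0.2],[0.13,0.15,0.13,0,0,0.28]]'
python3 -m handwheel '[[0.03,0.04,0,0,0,0.06],[0.055,0.085,0,0,0,0.11],[0.068,0.115,0,0,0,0.125],[0.071,0.121,0,0,0,0.125],[0.071,0.121,0,0,0,0.125],[0.071,0.121,0,0,0,0.125]]'
python3 - <<'E'
from h import *
s=telemetry.sense(); print(s['tool_pos'],s['time'],s['finger_gap'],s['ee_rot'][:,1],s['wrist_force'])
np.savez('pics/w19.npz',p=s['tool_pos'],R=s['ee_rot'])
im=eyes.grab_frame('wrist');cv2.imwrite('pics/w19.png',im)
E
```

```text
time: 27.0
tool_pos: [0.5647, 0.1447, 0.1776]
ee_rot: [[-0.01, 1.0, 0.001], [1.0, 0.01, 0.0], [0.0, 0.001, -1.0]]
wrist_force: [1.1, -1.0, -1.9]
finger_gap: 0.0232
time: 27.75
tool_pos: [0.6342, 0.2629, 0.1769]
ee_rot: [[-0.131, 0.991, -0.001], [0.991, 0.131, -0.0], [-0.0, -0.001, -1.0]]
wrist_force: [0.8, -1.0, -1.1]
finger_gap: 0.0231
[0.63421078 0.26292382 0.17694888] 27.75 0.023094369929310046 [ 9.91406797e-01  1.30813441e-01 -6.38292229e-04] [ 0.8228991  -0.98576192 -1.12012641]
```

View pics/w19.png

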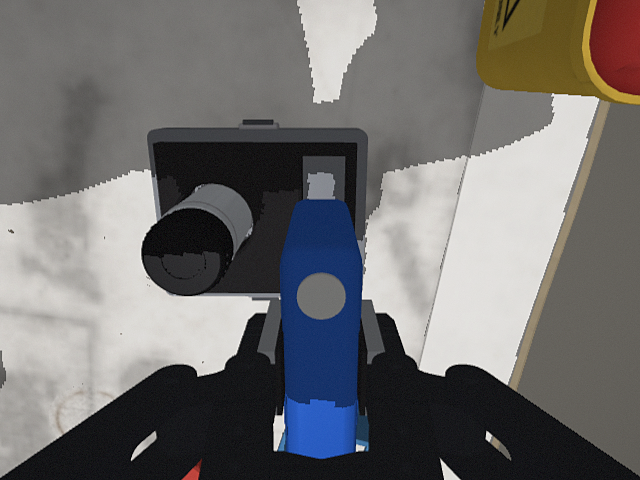

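```bash
cat >> h.py <<'E'
def overlay(pic,npz,rects,box,k,out):
    d=np.load(npz);s=dict(tool_pos=d['p'],ee_rot=d['R']);x,y,w,h=box
    im=cv2.convertScaleAbs(cv2.imread(pic),alpha=1.6,beta=15)[y:y+h,x:x+w]
    im=cv2.resize(im,None,fx=k,fy=k,interpolation=cv2.INTER_CUBIC)
    for c,hx,hy,ang,z,col in rects:
        a=np.radians(ang);R=np.array([[np.cos(a),-np.sin(a)],[np.sin(a),np.cos(a)]])
        P=np.array([proj('wrist',[*(np.array(c)+R@q),z],s) for q in((hx,hy),(-hx,hy),(-hx,-hy),(hx,-hy))])
        cv2.polylines(im,[((P-[x,y]+.5)*k).astype(int)],True,col,1)
    cv2.imwrite(out,im)
E
python3 - <<'E'
from h import *
b=np.array([.5914,.2581]);a=np.radians(7.5);sl=b+.044*np.array([np.cos(a),np.sin(a)]);print(sl)
p=np.load('pics/w19.npz')['p']
overlay('pics/w19.png','pics/w19.npz',[(sl,.015,.044,7.5,.036,(0,255,0)),(sl,.015,.044,7.5,.008,(0,255,255)),(b,.065,.052,7.5,.036,(255,0,255)),(p[:2],.012,.04,7.5,p[2]-.0472,(0,0,255))],(140,110,260,195),3,'pics/w19o.png')
E
```

```text
[0.63502357 0.26384315]
```

View pics/w19o.png

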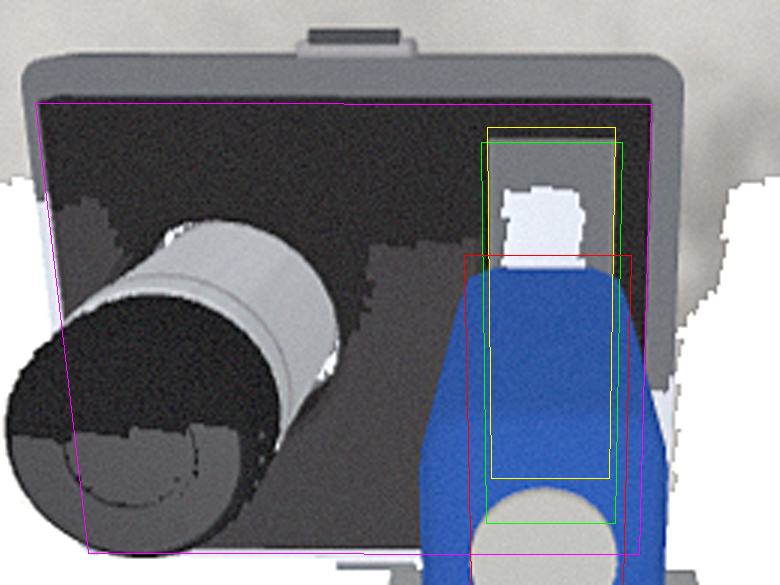

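```bash
python3 - <<'E'
from h import *
np.set_printoptions(precision=4,suppress=True)
s=dict(tool_pos=np.array([.43381,-.00701,.04718]),ee_rot=np.array([[.27,.963,0],[.963,-.27,0],[0,0,-1]]))
np.savez('pics/w18.npz',p=s['tool_pos'],R=s['ee_rot'])
ex=s['ee_rot'][:,0]
def tx(u,v,z): return ((ray('wrist',u,v,z,s)-s['tool_pos'])@ex)*1000
print('bottom far',[tx(320,v,z) for v,z in((200,0),(200,.003),(198,0))])
print('top far', [ (v,tx(320,v,.07)) for v in(250,258,262,266,270)])
crop('pics/w18.png',250,180,140,100,5,'pics/w18c.png')
E
```

```text
bottom far [np.float64(37.58000101815747), np.float64(38.244715824515936), np.float64(38.46213339502535)]
top far [(250, np.float64(39.056238936178254)), (258, np.float64(36.71150421335465)), (262, np.float64(35.52837384469233)), (266, np.float64(34.33798003660978)), (270, np.float64(33.14025569591588))]
```

View pics/w18c.png

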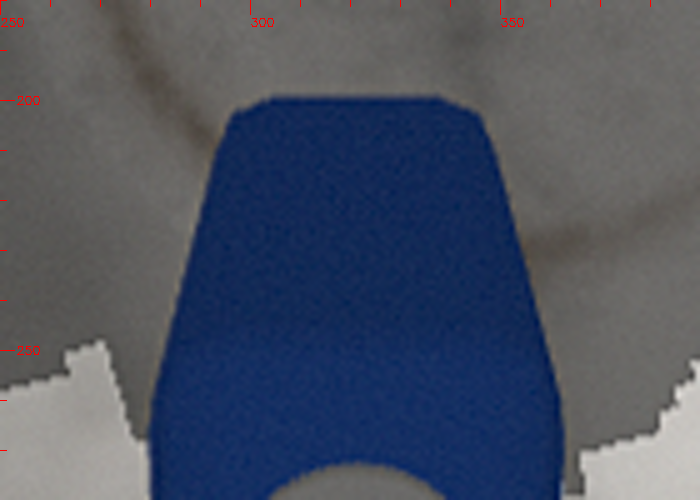

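```bash
python3 -m handwheel '[[0.0005,0.0028,-0.02,0,0,0],[0.0005,0.0028,-0.045,0,0,0],[0.0005,0.0028,-0.065,0,0,0],[0.0005,0.0028,-0.08,0,0,0],[0.0005,0.0028,-0.087,0,0,0],[0.0005,0.0028,-0.087,0,0,0],[0.0005,0.0028,-0.087,0,0,0]]'
python3 - <<'E'
from h import *
s=telemetry.sense(); print(s['tool_pos'],s['time'],s['finger_gap'],s['ee_rot'][:,1],s['wrist_force'])
np.savez('pics/w20.npz',p=s['tool_pos'],R=s['ee_rot'])
im=eyes.grab_frame('wrist');cv2.imwrite('pics/w20.png',im)
b=np.array([.5914,.2581]);a=np.radians(7.5);sl=b+.044*np.array([np.cos(a),np.sin(a)])
p=s['tool_pos']
overlay('pics/w20.png','pics/w20.npz',[(sl,.015,.044,7.5,.036,(0,255,0)),(sl,.015,.044,7.5,.008,(0,255,255)),(b,.065,.052,7.5,.036,(255,0,255)),(p[:2],.012,.04,7.5,p[2]-.0472,(0,0,255))],(240,110,200,150),4,'pics/w20o.png')
E
```

```text
time: 28.68
tool_pos: [0.6357, 0.267, 0.0905]
ee_rot: [[-0.132, 0.991, 0.001], [0.991, 0.132, 0.0], [0.0, 0.001, -1.0]]
wrist_force: [-0.0, 0.3, -1.6]
finger_gap: 0.0228
[0.63570519 0.26697109 0.09051964] 28.675 0.022778206174223905 [0.99130337 0.1315918  0.001108  ] [-0.00884849  0.34839264 -1.56447829]
```

View pics/w20o.png

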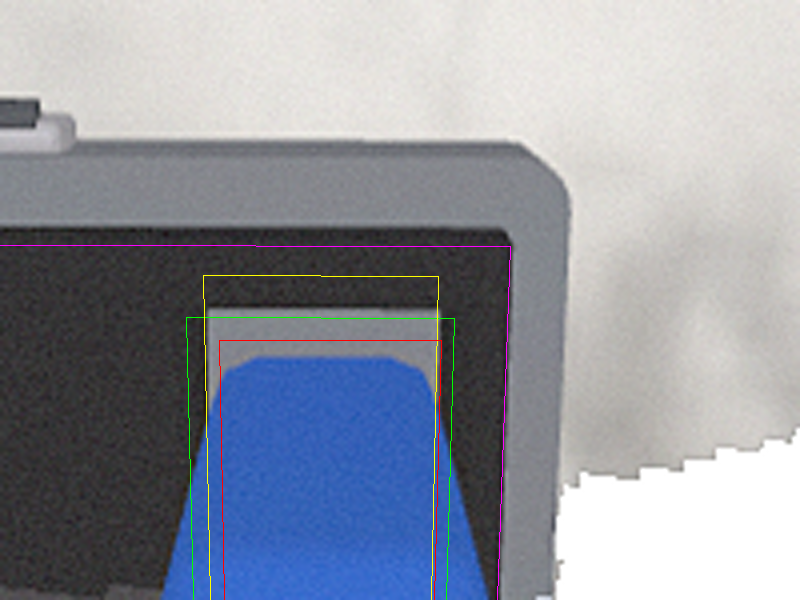

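```bash
python3 -m handwheel '[[-0.0005,0.001,-0.005,0,0,0],[-0.0005,0.001,-0.012,0,0,0],[-0.0005,0.001,-0.018,0,0,0],[-0.0005,0.001,-0.018,0,0,0]]'
python3 -m handwheel '[[0,0,-0.008,0,0,0],[0,0,-0.014,0,0,0],[0,0,-0.016,0,0,0],[0,0,-0.016,0,0,0]]'
python3 - <<'E'
from h import *
s=telemetry.sense(); print(s['tool_pos'],s['time'],s['finger_gap'],s['wrist_force'])
im=eyes.grab_frame('wrist');cv2.imwrite('pics/w21.png',im)
E
```

```text
time: 29.22
tool_pos: [0.6343, 0.2676, 0.071]
ee_rot: [[-0.132, 0.991, -0.001], [0.991, 0.132, -0.0], [-0.0, -0.001, -1.0]]
wrist_force: [0.2, 0.7, -1.8]
finger_gap: 0.0232
time: 29.72
tool_pos: [0.6347, 0.2678, 0.0557]
ee_rot: [[-0.132, 0.991, -0.0], [0.991, 0.132, -0.0], [-0.0, -0.0, -1.0]]
wrist_force: [1.0, -0.2, -1.5]
finger_gap: 0.023
[0.63468061 0.267812   0.05569693] 29.725 0.023019496014427425 [ 0.97422651 -0.16453861 -1.47433424]
```

View pics/w21.png

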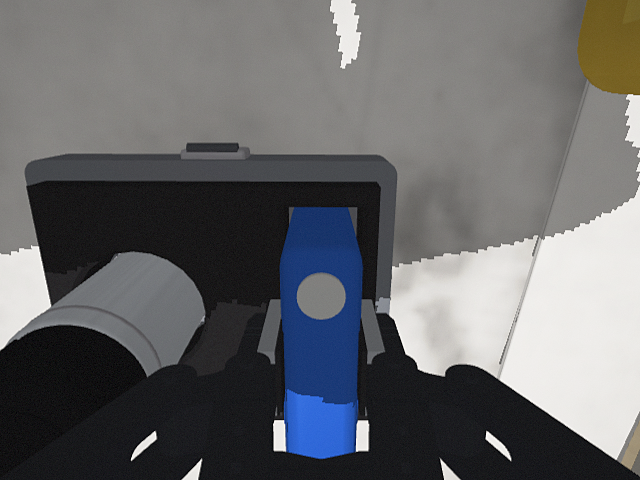

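```bash
python3 -m handwheel '[[0,0,-0.0005,0,0,0],[0,0,-0.0005,0,0,0],[0,0,-0.0005,0,0,0],[0,0,0.005,0,0,0],[0,0,0.03,0,0,0],[0,0,0.07,0,0,0],[0,0,0.12,0,0,0],[0,0,0.16,0,0,0]]' 0.42
python3 -m handwheel '[[0,0,0,0,0,0],[0,0,0,0,0,0]]' 1
python3 - <<'E'
from h import *
s=telemetry.sense(); print(s['tool_pos'],s['time'],s['finger_gap'],s['wrist_force'])
np.savez('pics/w22.npz',p=s['tool_pos'],R=s['ee_rot'])
im=eyes.grab_frame('wrist');cv2.imwrite('pics/w22.png',im)
E
```

```text
time: 30.78
tool_pos: [0.6349, 0.2679, 0.2183]
ee_rot: [[-0.132, 0.991, 0.001], [0.991, 0.132, 0.0], [0.0, 0.001, -1.0]]
wrist_force: [0.4, 0.7, -0.3]
finger_gap: 0.036
time: 31.02
tool_pos: [0.6344, 0.2677, 0.2157]
ee_rot: [[-0.132, 0.991, -0.0], [0.991, 0.132, -0.0], [-0.0, -0.0, -1.0]]
wrist_force: [-0.1, -0.3, 0.5]
finger_gap: 0.071
[0.63443577 0.26770682 0.21570331] 31.025 0.07098278948073362 [-0.1214873  -0.30933784  0.53290421]
```

View pics/w22.png

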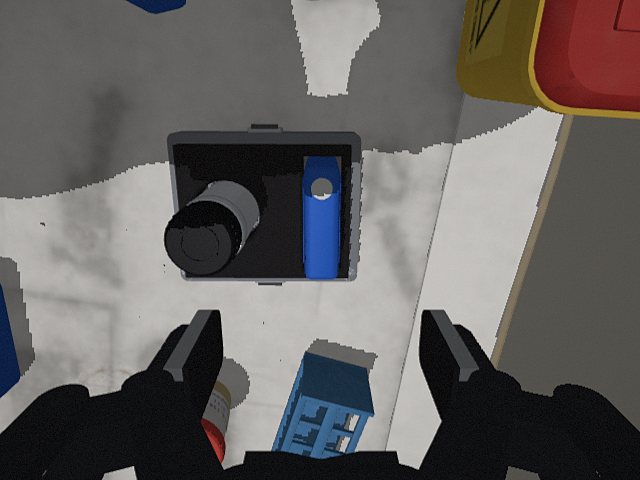

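```bash
python3 - <<'E'
from h import *
b=np.array([.5914,.2581])
overlay('pics/w22.png','pics/w22.npz',[(b,.065,.052,7.5,.036,(255,0,255)),(b,.073,.06,7.5,.024,(0,255,0))],(155,115,220,180),3,'pics/w22o.png')
E
```

```text
(no output)
```

View pics/w22o.png

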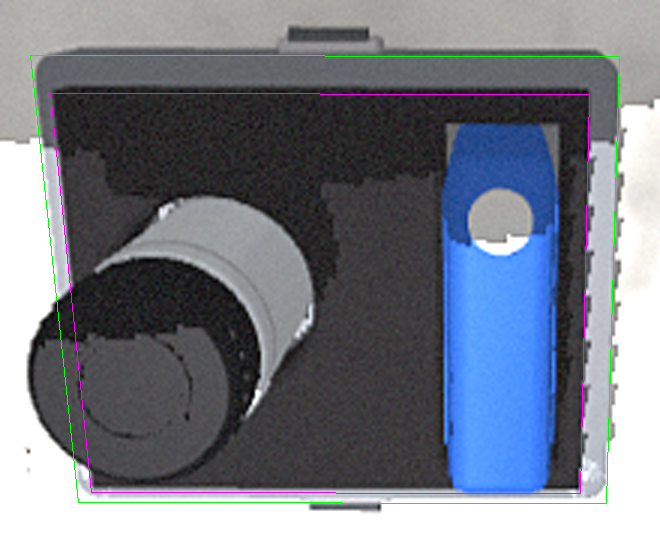

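```bash
python3 -m handwheel '[[-0.003,-0.03,0.01,0,0,0.005],[-0.009,-0.085,0.025,0,0,0.01],[-0.016,-0.145,0.04,0,0,0.015],[-0.022,-0.205,0.05,0,0,0.02],[-0.028,-0.265,0.05,0,0,0.025],[-0.034,-0.325,0.05,0,0,0.03],[-0.04,-0.385,0.05,0,0,0.035],[-0.047,-0.44,0.05,0,0,0.047]]' 1
python3 -m handwheel '[[-0.005,-0.045,0,0,0,0],[-0.007,-0.066,0,0,0,0],[-0.007,-0.066,0,0,0,0],[-0.007,-0.066,0,0,0,0],[-0.007,-0.066,0,0,0,0]]'
python3 - <<'E'
from h import *
s=telemetry.sense(); print(s['tool_pos'],s['time'],s['finger_gap'],s['ee_rot'][:,1])
np.savez('pics/w23.npz',p=s['tool_pos'],R=s['ee_rot'])
im=eyes.grab_frame('wrist');cv2.imwrite('pics/w23.png',im)
E
```

```text
time: 32.08
tool_pos: [0.5867, -0.1741, 0.2645]
ee_rot: [[-0.178, 0.984, -0.002], [0.984, 0.178, 0.001], [0.001, -0.002, -1.0]]
wrist_force: [0.5, -0.1, -0.4]
finger_gap: 0.0856
time: 32.7
tool_pos: [0.5809, -0.2369, 0.2657]
ee_rot: [[-0.179, 0.984, -0.0], [0.984, 0.179, 0.0], [0.0, -0.0, -1.0]]
wrist_force: [1.3, 0.1, -0.6]
finger_gap: 0.0855
[ 0.5809359  -0.23686877  0.26569148] 32.7 0.08549024853990854 [ 9.83780108e-01  1.79378568e-01 -1.68247118e-04]
```

View pics/w23.png

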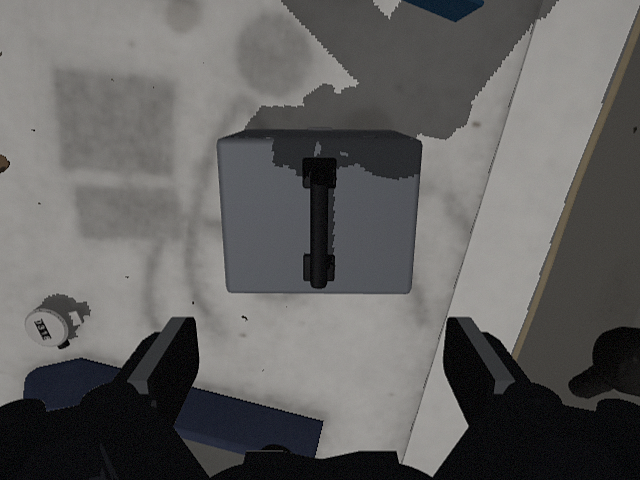

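```bash
python3 - <<'E'
from h import *
im=cv2.convertScaleAbs(cv2.imread('pics/w23.png'),alpha=2,beta=20);cv2.imwrite('pics/w23b.png',im)
crop(0,205,120,230,180,3,'pics/w23c.png',im)
c=np.array([.5795,-.239])
overlay('pics/w23.png','pics/w23.npz',[(c,.073,.06,10.2,.098,(0,255,0)),(c,.006,.041,10.2,.13,(0,255,255))],(205,120,230,180),3,'pics/w23o.png')
E
```

```text
(no output)
```

View pics/w23c.png

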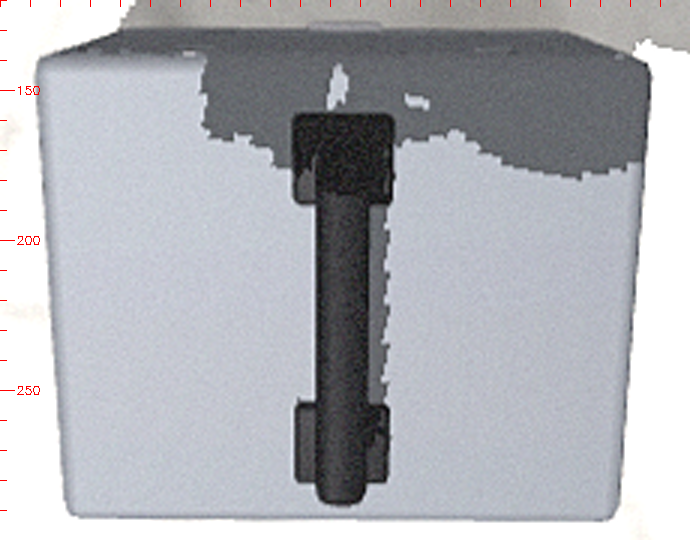

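View pics/w23o.png

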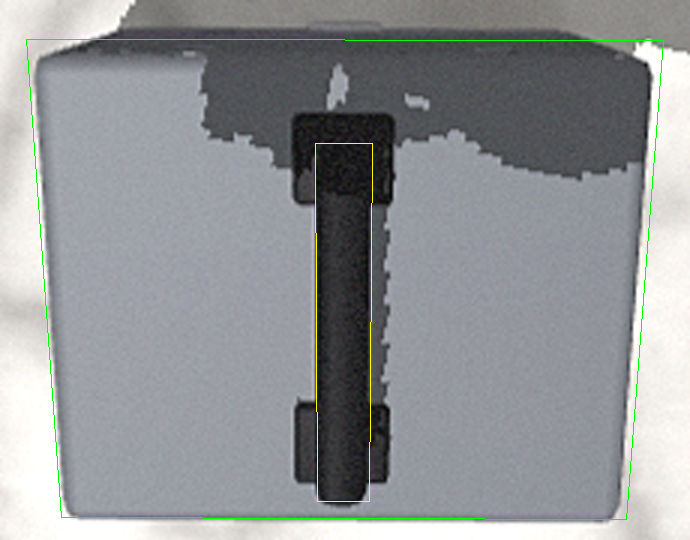

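```bash
python3 -m handwheel '[[-0.0012,-0.0043,-0.03,0,0,0],[-0.0012,-0.0043,-0.07,0,0,0],[-0.0012,-0.0043,-0.105,0,0,0],[-0.0012,-0.0043,-0.13,0,0,0],[-0.0012,-0.0043,-0.145,0,0,0],[-0.0012,-0.0043,-0.149,0,0,0],[-0.0012,-0.0043,-0.149,0,0,0]]'
python3 -m handwheel '[[0,0,0,0,0,0],[0,0,0,0,0,0],[0,0,0,0,0,0],[0,0,0,0,0,0],[0,0,0,0,0,0],[0,0,0,0,0,0],[0,0,0,0,0,0]]' 0
python3 - <<'E'
from h import *
s=telemetry.sense(); print(s['tool_pos'],s['time'],s['finger_gap'],s['wrist_force'],s['ft_torque'])
im=eyes.grab_frame('wrist');cv2.imwrite('pics/w24.png',im)
E
```

```text
time: 33.62
tool_pos: [0.5799, -0.2425, 0.1174]
ee_rot: [[-0.178, 0.984, 0.001], [0.984, 0.178, -0.0], [-0.0, 0.001, -1.0]]
wrist_force: [-0.5, -0.1, -0.6]
finger_gap: 0.0851
time: 34.5
tool_pos: [0.5797, -0.2425, 0.1169]
ee_rot: [[-0.178, 0.984, 0.0], [0.984, 0.178, -0.0], [-0.0, 0.0, -1.0]]
wrist_force: [1.6, -0.0, -0.4]
finger_gap: 0.0106
[ 0.5796929  -0.24254059  0.11685689] 34.5 0.010553721108382407 [ 1.61797854 -0.01370466 -0.39001261] [-0.03310394 -0.20766199  0.08207786]
```

View pics/w24.png

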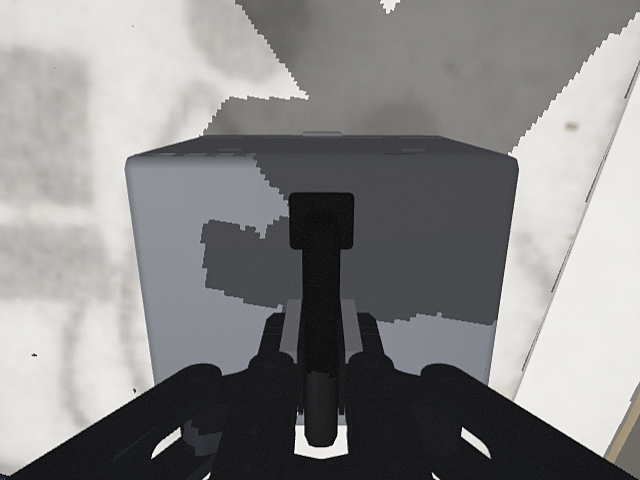

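```bash
python3 -m handwheel '[[0,0,0.005,0,0,0],[0,0,0.015,0,0,0],[0,0,0.035,0,0,0],[0,0,0.06,0,0,0],[0,0,0.09,0,0,0],[0,0,0.12,0,0,0],[0,0,0.145,0,0,0],[0,0,0.15,0,0,0]]'
python3 -m handwheel '[[0,0,0,0,0,0],[0,0,0,0,0,0]]'
python3 - <<'E'
from h import *
s=telemetry.sense(); print(s['tool_pos'],s['time'],s['finger_gap'],s['wrist_force'],s['ft_torque'])
im=eyes.grab_frame('wrist');cv2.imwrite('pics/w25.png',im)
im=eyes.grab_frame('scene');cv2.imwrite('pics/s25.png',im)
E
```

```text
time: 35.55
tool_pos: [0.5801, -0.2428, 0.2689]
ee_rot: [[-0.178, 0.984, 0.003], [0.984, 0.178, -0.001], [-0.002, 0.002, -1.0]]
wrist_force: [0.2, -0.1, -3.4]
finger_gap: 0.0107
time: 35.8
tool_pos: [0.5789, -0.2422, 0.2656]
ee_rot: [[-0.178, 0.984, -0.002], [0.984, 0.178, 0.001], [0.001, -0.002, -1.0]]
wrist_force: [-0.2, 0.1, -2.9]
finger_gap: 0.0105
[ 0.57891843 -0.24223817  0.26562277] 35.8 0.010492408745198151 [-0.21129055  0.1216184  -2.8887707 ] [ 0.02785169 -0.01002555  0.01303094]
```

View pics/s25.png

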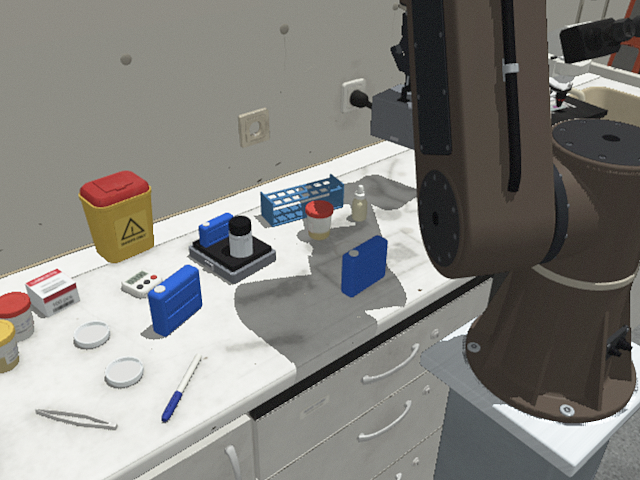

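View pics/w25.png

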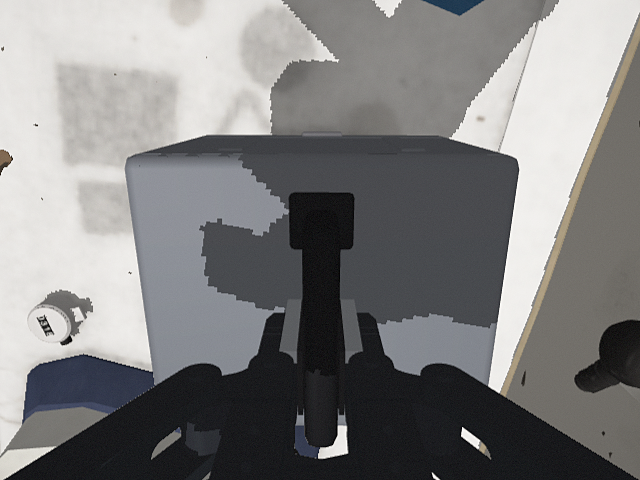

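```bash
python3 -m handwheel '[[0,0.015,0,0,0,0],[0.001,0.045,0,0,0,-0.005],[0.002,0.085,0,0,0,-0.01],[0.003,0.13,0,0,0,-0.015],[0.004,0.175,0,0,0,-0.02],[0.005,0.22,0,0,0,-0.025],[0.006,0.265,0,0,0,-0.03],[0.007,0.31,0,0,0,-0.035]]'
python3 -m handwheel '[[0.001,0.045,0,0,0,-0.005],[0.002,0.09,0,0,0,-0.01],[0.004,0.13,0,0,0,-0.013],[0.0045,0.16,0,0,0,-0.013],[0.0047,0.18,0,0,0,-0.013],[0.0047,0.189,0,0,0,-0.013],[0.0047,0.189,0,0,0,-0.013],[0.0047,0.189,0,0,0,-0.013]]'
python3 -m handwheel '[[0,0,0,0,0,0],[0,0,0,0,0,0]]'
python3 - <<'E'
from h import *
s=telemetry.sense(); print(s['tool_pos'],s['time'],s['finger_gap'],s['wrist_force'],s['ee_rot'][:,1])
np.savez('pics/w26.npz',p=s['tool_pos'],R=s['ee_rot'])
im=eyes.grab_frame('wrist');cv2.imwrite('pics/w26.png',im)
im=eyes.grab_frame('scene');cv2.imwrite('pics/s26.png',im);crop(0,160,100,160,190,4,'pics/s26c.png',im)
E
```

```text
time: 36.9
tool_pos: [0.5859, 0.0698, 0.2666]
ee_rot: [[-0.144, 0.99, -0.0], [0.99, 0.144, 0.0], [0.0, -0.0, -1.0]]
wrist_force: [0.7, -0.1, -2.7]
finger_gap: 0.0106
time: 37.9
tool_pos: [0.5912, 0.2556, 0.2668]
ee_rot: [[-0.13, 0.992, -0.0], [0.992, 0.13, -0.0], [-0.0, -0.0, -1.0]]
wrist_force: [-0.2, 0.2, -3.7]
finger_gap: 0.0106
time: 38.15
tool_pos: [0.5913, 0.256, 0.2669]
ee_rot: [[-0.13, 0.992, 0.0], [0.992, 0.13, -0.0], [-0.0, 0.0, -1.0]]
wrist_force: [0.8, 0.2, -3.3]
finger_gap: 0.0103
[0.59133263 0.25595179 0.26687051] 38.15 0.010298921289606197 [ 0.81104704  0.23647875 -3.29370398] [9.91526718e-01 1.29902916e-01 2.54458874e-05]
```

View pics/w26.png

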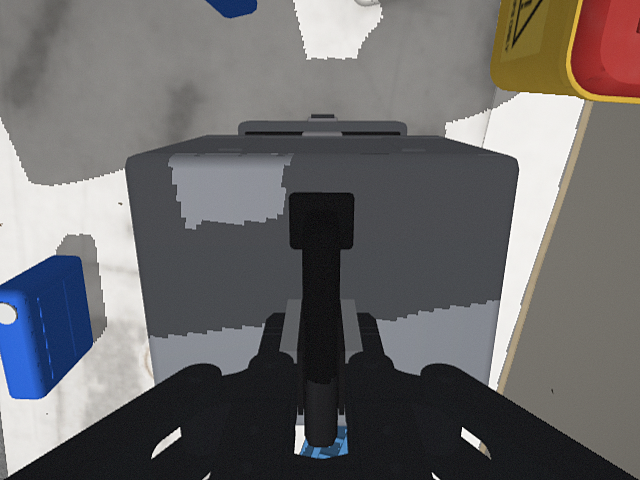

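View pics/s26c.png

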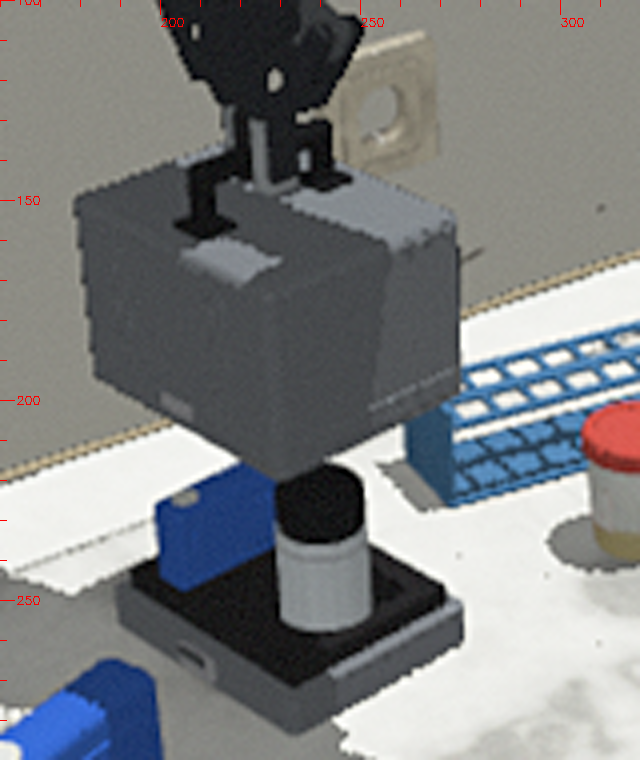

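```bash
python3 - <<'E'
from h import *
d=np.load('pics/w26.npz');s=dict(tool_pos=d['p'],ee_rot=d['R']);ex=d['R'][:,0];ey=d['R'][:,1]
T=lambda u,v,z:(np.array([(ray('wrist',u,v,z,s)-d['p'])@ex,(ray('wrist',u,v,z,s)-d['p'])@ey])*1000).round(2)
im=cv2.convertScaleAbs(cv2.imread('pics/w26.png'),alpha=2,beta=20)
crop(0,195,105,256,64,3,'pics/w26c.png',im)
for v in(134,136,138): print(v,T(322,v,.150))
print('base far z24',[T(u,v,.024) for u,v in((239,121),(407,121),(323,121))], 'mouth', T(207,136,.15),T(439,136,.15))
b=np.array([.5909,.2577,.024]);print('base exp',((b-d['p'])@ex)*1000+60,((b-d['p'])@ey)*1000)
# scene overlay
im=cv2.imread('pics/s26.png')[100:290,160:320];im=cv2.resize(im,None,fx=4,fy=4,interpolation=cv2.INTER_CUBIC)
def rect(c,hx,hy,ang,z,col):
    a=np.radians(ang);R=np.array([[np.cos(a),-np.sin(a)],[np.sin(a),np.cos(a)]])
    P=np.array([proj('scene',[*(np.array(c)+R@q),z]) for q in((hx,hy),(-hx,hy),(-hx,-hy),(hx,-hy))]);cv2.polylines(im,[((P-[160,100]+.5)*4).astype(int)],True,col,1)
rect(b[:2],.065,.052,7.5,.036,(255,0,255));rect(b[:2],.073,.06,7.5,0,(0,255,0))
p=d['p'];rect(p[:2]+.0013*ex[:2],.073,.06,7.5,p[2]-.1169,(0,255,255));rect(p[:2]+.0013*ex[:2],.073,.06,7.5,p[2]-.1169+.098,(0,255,255))
cv2.imwrite('pics/s26o.png',im)
E
```

```text
134 [6.072e+01 4.000e-02]
136 [5.96e+01 4.00e-02]
138 [5.848e+01 4.000e-02]
base far z24 [array([ 62.98, -70.59]), array([63.04, 72.76]), array([63.01,  1.1 ])] mouth [ 59.57 -65.93] [59.63 67.11]
base exp 61.79516839914685 -0.20804344769788538
```

View pics/w26c.png

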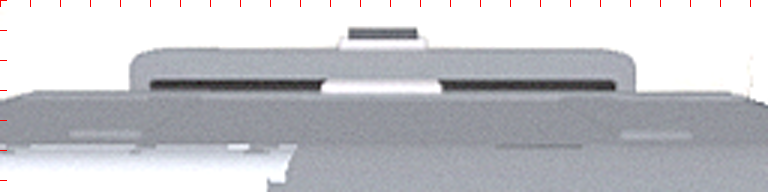

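View pics/s26o.png

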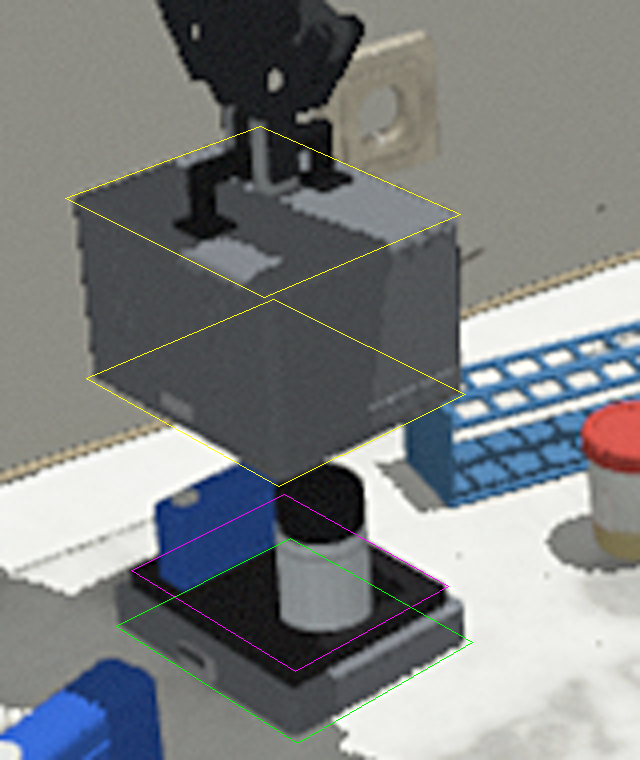

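```bash
python3 - <<'E'
from h import *
d=np.load('pics/w26.npz');s=dict(tool_pos=d['p'],ee_rot=d['R']);ex=d['R'][:,0];ey=d['R'][:,1];z0=d['p'][2]
T=lambda u,v,z:(np.array([(ray('wrist',u,v,z,s)-d['p'])@ex,(ray('wrist',u,v,z,s)-d['p'])@ey])*1000).round(2)
im=cv2.convertScaleAbs(cv2.imread('pics/w26.png'),alpha=2.5,beta=25)
crop(0,260,370,120,90,6,'pics/w26d.png',im);crop(0,260,180,120,90,6,'pics/w26e.png',im)
print('near top edge',T(320,425,z0-.0189),T(320,430,z0-.0189),'bar near end',T(320,447,z0+.0131),T(320,447,z0+.007),'far top',T(320,152,z0-.0189),T(320,157,z0-.0189))
print('posts base far',T(320,193,z0-.0189))
E
```

```text
near top edge [-56.42  -0.84] [-59.1   -0.84] bar near end [-37.7   -0.75] [-43.55  -0.77] far top [61.15 -0.83] [59.41 -0.83]
posts base far [46.47 -0.83]
```

View pics/w26d.png

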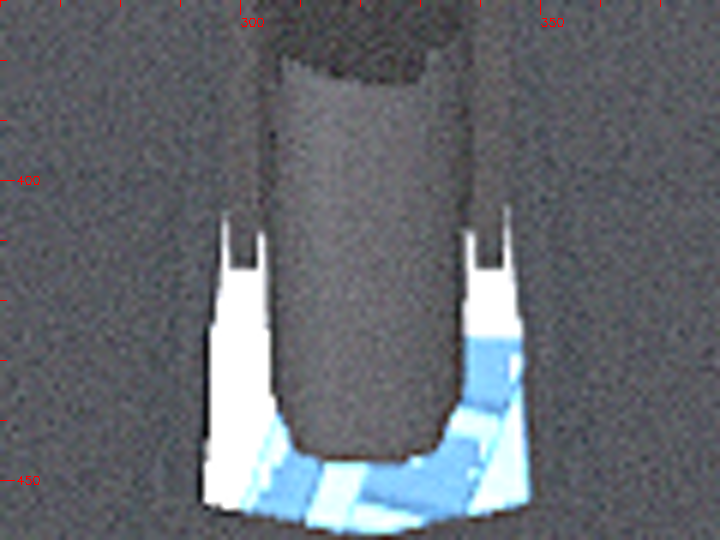

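View pics/w26e.png

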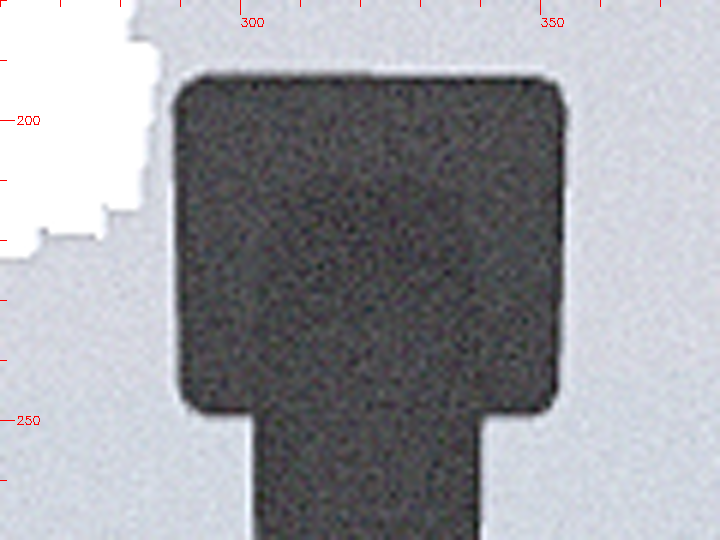

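```bash
python3 -m handwheel '[[0,0.001,-0.01,0,0,0],[0,0.002,-0.025,0,0,0],[0,0.002,-0.045,0,0,0],[0,0.002,-0.065,0,0,0],[0,0.002,-0.085,0,0,0],[0,0.002,-0.098,0,0,0],[0,0.002,-0.103,0,0,0],[0,0.002,-0.103,0,0,0]]'
python3 -m handwheel '[[0,0,0,0,0,0],[0,0,0,0,0,0]]'
python3 - <<'E'
from h import *
s=telemetry.sense(); print(s['tool_pos'],s['time'],s['finger_gap'],s['wrist_force'],s['ee_rot'][:,1])
np.savez('pics/w27.npz',p=s['tool_pos'],R=s['ee_rot'])
im=eyes.grab_frame('wrist');cv2.imwrite('pics/w27.png',im)
im=cv2.convertScaleAbs(im,alpha=2,beta=20);crop(0,120,90,400,120,2,'pics/w27c.png',im)
im=eyes.grab_frame('scene');cv2.imwrite('pics/s27.png',im);crop(0,170,140,130,150,5,'pics/s27c.png',im)
E
```

```text
time: 39.25
tool_pos: [0.5912, 0.2585, 0.1637]
ee_rot: [[-0.131, 0.991, -0.0], [0.991, 0.131, -0.0], [-0.0, -0.0, -1.0]]
wrist_force: [0.0, -0.9, -2.5]
finger_gap: 0.011
time: 39.5
tool_pos: [0.5915, 0.2587, 0.1644]
ee_rot: [[-0.131, 0.991, 0.001], [0.991, 0.131, 0.0], [0.0, 0.001, -1.0]]
wrist_force: [-0.3, -0.9, -3.1]
finger_gap: 0.0108
[0.59153904 0.25865778 0.16443637] 39.5 0.010810551186300303 [-0.34167925 -0.85298035 -3.12385303] [0.99142451 0.1306768  0.0010109 ]
```

View pics/w27c.png

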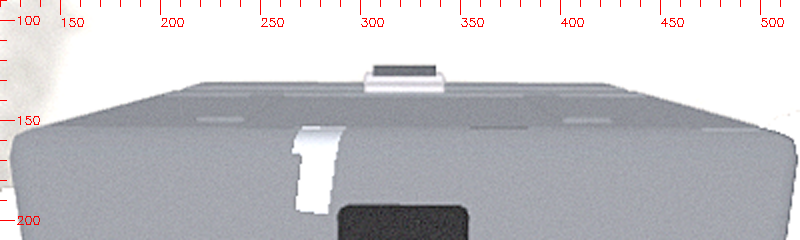

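View pics/s27c.png

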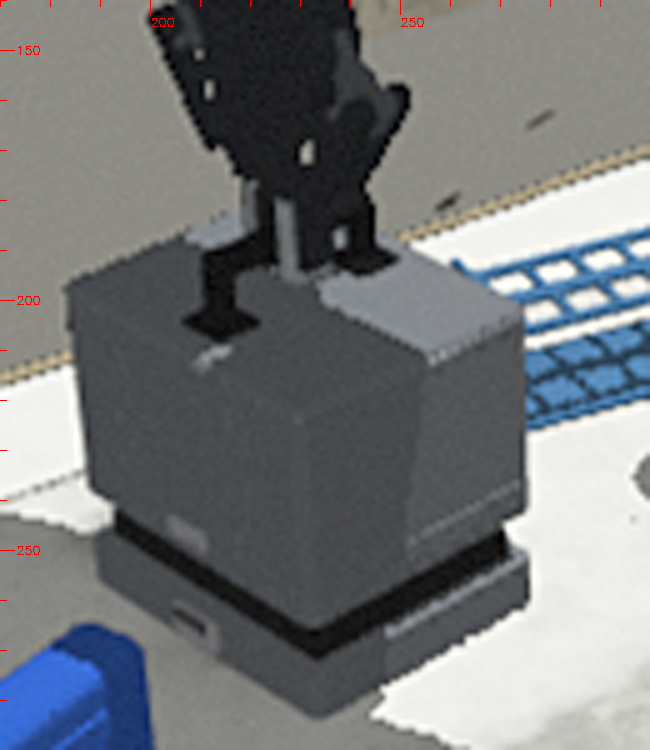

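```bash
python3 - <<'E'
from h import *
d=np.load('pics/w27.npz');s=dict(tool_pos=d['p'],ee_rot=d['R']);ex=d['R'][:,0];ey=d['R'][:,1];z0=d['p'][2]
T=lambda u,v,z:(np.array([(ray('wrist',u,v,z,s)-d['p'])@ex,(ray('wrist',u,v,z,s)-d['p'])@ey])*1000).round(2)
print('mouth',T(322,136.5,.0475),'base top',T(322,131.5,.024),'base bot',T(322,131.5,0))
im=cv2.convertScaleAbs(cv2.imread('pics/w27.png'),alpha=2.2,beta=0)
crop(0,190,115,130,50,6,'pics/w27d.png',im);crop(0,320,115,130,50,6,'pics/w27e.png',im)
b=np.array([.5909,.2577,.024]);print('base exp',((b-d['p'])@ex)*1000+60,((b-d['p'])@ey)*1000)
E
```

```text
mouth [5.932e+01 4.000e-02] base top [60.65  0.08] base bot [59.16  0.12]
base exp 59.0989878663464 -0.9006834703714094
```

View pics/w27d.png

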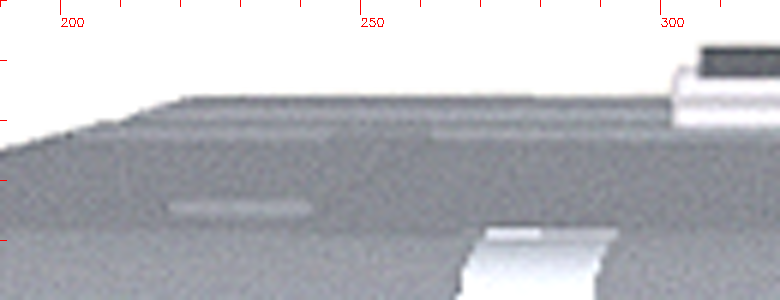

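View pics/w27e.png

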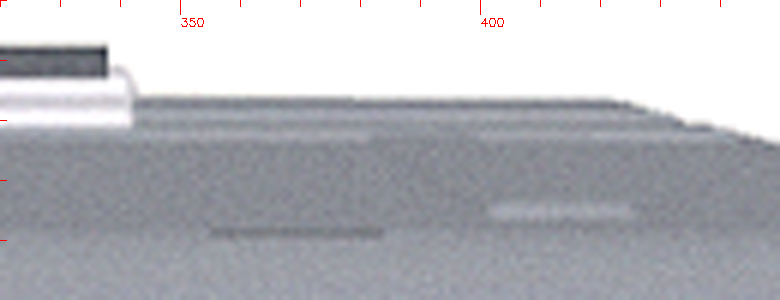

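```bash
python3 -m handwheel '[[-0.0012,-0.0006,0,0,0,0],[-0.0012,-0.0006,-0.006,0,0,0],[-0.0012,-0.0006,-0.011,0,0,0],[-0.0012,-0.0006,-0.015,0,0,0],[-0.0012,-0.0006,-0.015,0,0,0]]'
python3 - <<'E'
from h import *
s=telemetry.sense(); print(s['tool_pos'],s['time'],s['finger_gap'],s['wrist_force'],s['ft_torque'])
im=eyes.grab_frame('scene');cv2.imwrite('pics/s28.png',im);crop(0,170,140,130,150,5,'pics/s28c.png',im)
E
```

```text
time: 40.22
tool_pos: [0.5898, 0.2578, 0.1483]
ee_rot: [[-0.131, 0.991, -0.001], [0.991, 0.131, -0.0], [-0.0, -0.001, -1.0]]
wrist_force: [0.4, 0.8, -2.8]
finger_gap: 0.0107
[0.58976993 0.25784108 0.14825925] 40.225 0.010691148109436234 [ 0.3966539   0.75678122 -2.75966515] [0.01966873 0.00144486 0.03738707]
```

View pics/s28c.png

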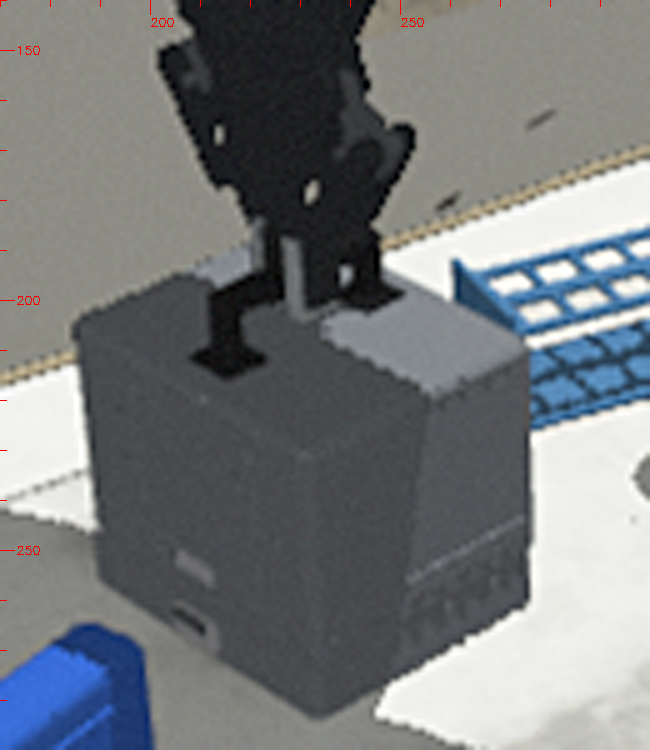

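```bash
python3 -m handwheel '[[0,0,-0.003,0,0,0],[0,0,-0.0055,0,0,0],[0,0,-0.0055,0,0,0]]'
python3 -m handwheel '[[0,0,-0.001,0,0,0],[0,0,-0.002,0,0,0],[0,0,-0.002,0,0,0]]'
```

```text
time: 40.65
tool_pos: [0.5899, 0.2578, 0.1431]
ee_rot: [[-0.131, 0.991, -0.0], [0.991, 0.131, -0.0], [-0.0, -0.0, -1.0]]
wrist_force: [0.9, -0.1, -2.8]
finger_gap: 0.0109
time: 41.02
tool_pos: [0.59, 0.2579, 0.1412]
ee_rot: [[-0.131, 0.991, -0.0], [0.991, 0.131, -0.0], [-0.0, -0.0, -1.0]]
wrist_force: [-0.0, -0.8, -2.7]
finger_gap: 0.011
```

```bash
python3 -m handwheel '[[0,0,-0.0005,0,0,0],[0,0,-0.001,0,0,0],[0,0,-0.001,0,0,0]]'
python3 -m handwheel '[[0,0,-0.0005,0,0,0],[0,0,-0.0008,0,0,0],[0,0,-0.0008,0,0,0]]'
python3 - <<'E'
from h import *
s=telemetry.sense(); print(s['tool_pos'],s['time'],s['finger_gap'],s['wrist_force'],s['ft_torque'])
cv2.imwrite('pics/w29.png',eyes.grab_frame('wrist'))
E
```

```text
time: 41.4
tool_pos: [0.5905, 0.258, 0.1406]
ee_rot: [[-0.131, 0.991, 0.001], [0.991, 0.131, 0.0], [0.0, 0.001, -1.0]]
wrist_force: [2.8, -0.5, 2.8]
finger_gap: 0.0103
time: 41.78
tool_pos: [0.5906, 0.258, 0.1406]
ee_rot: [[-0.131, 0.991, 0.001], [0.991, 0.131, 0.0], [0.0, 0.002, -1.0]]
wrist_force: [-0.0, -2.8, 14.1]
finger_gap: 0.0105
[0.59059946 0.25801871 0.14059126] 41.775 0.010507193485137 [-0.0365132  -2.84082433 14.10597888] [-0.37910287  0.13554604  0.0139795 ]
```

View pics/w29.png

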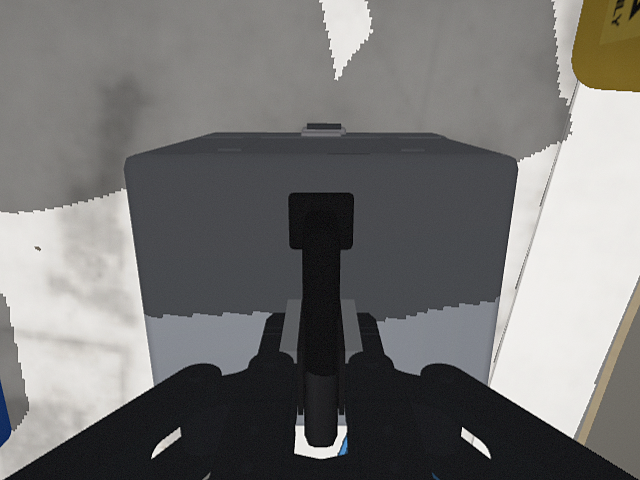

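Contact at z = 0.1406 (expected 0.1409): seated. Release and lift away.

```bash
python3 -m handwheel '[[0,0,0.0008,0,0,0],[0,0,0.0008,0,0,0],[0,0,0.0008,0,0,0]]' 
python3 -m handwheel '[[0,0,0,0,0,0],[0,0,0,0,0,0],[0,0,0,0,0,0],[0,0,0.02,0,0,0],[0,0,0.06,0,0,0],[0,0,0.1,0,0,0],[0,0,0.14,0,0,0],[0,0,0.14,0,0,0]]' 0.7
python3 -m handwheel '[[-0.04,-0.04,0.02,0,0,0],[-0.08,-0.09,0.02,0,0,0],[-0.1,-0.14,0.02,0,0,0],[-0.12,-0.19,0.02,0,0,0],[-0.12,-0.24,0.02,0,0,0],[-0.12,-0.29,0.02,0,0,0],[-0.12,-0.3,0.02,0,0,0],[-0.12,-0.3,0.02,0,0,0]]'
python3 -m handwheel '[[0,-0.05,0,0,0,0],[0,-0.1,0,0,0,0],[0,-0.12,0,0,0,0],[0,-0.12,0,0,0,0]]'
python3 - <<'E'
from h import *
s=telemetry.sense(); print(s['tool_pos'],s['time'],s['finger_gap'],s['wrist_force'],s['ft_torque'])
im=eyes.grab_frame('scene');cv2.imwrite('pics/s30.png',im);crop(0,160,150,200,150,4,'pics/s30c.png',im)
cv2.imwrite('pics/t30.png',eyes.grab_frame('top'))
E
```

```text
time: 42.2
tool_pos: [0.5906, 0.258, 0.1406]
ee_rot: [[-0.131, 0.991, 0.001], [0.991, 0.131, 0.0], [0.0, 0.001, -1.0]]
wrist_force: [3.3, -1.1, 6.5]
finger_gap: 0.0103
time: 43.2
tool_pos: [0.5914, 0.2585, 0.2837]
ee_rot: [[-0.131, 0.991, 0.005], [0.991, 0.131, 0.002], [0.001, 0.005, -1.0]]
wrist_force: [0.3, 0.4, 0.1]
finger_gap: 0.0598
time: 44.2
tool_pos: [0.4697, -0.0423, 0.2998]
ee_rot: [[-0.129, 0.992, -0.001], [0.992, 0.129, 0.0], [0.0, -0.001, -1.0]]
wrist_force: [0.2, 1.4, 0.7]
finger_gap: 0.0596
time: 44.7
tool_pos: [0.4702, -0.1618, 0.2999]
ee_rot: [[-0.13, 0.992, -0.001], [0.992, 0.13, 0.0], [0.001, -0.001, -1.0]]
wrist_force: [0.6, 0.6, 0.4]
finger_gap: 0.0597
[ 0.47018036 -0.16183811  0.29986292] 44.7 0.05971786685366423 [0.56752059 0.59109103 0.36183458] [0.01652295 0.0186901  0.00080614]
```

View pics/s30c.png

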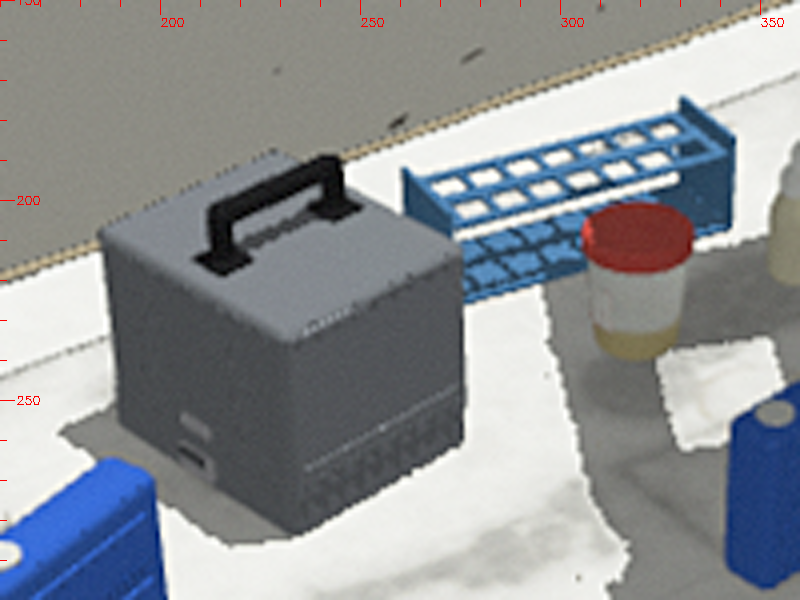

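View pics/t30.png

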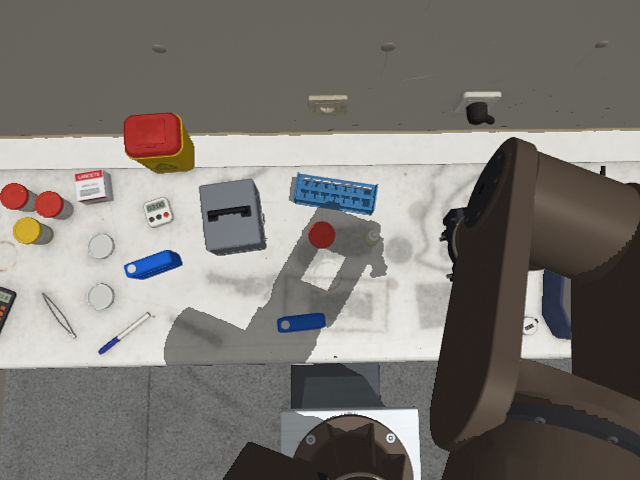

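The scene picture shows the hood flush on the base with a level seam around (190–265, 255). In the top view, cup (321,235) and bottle (371,238) are unmoved and the arm is clear.

```bash
python3 -m handwheel '[[0,0,0,0,0,0],[0,0,0,0,0,0],[0,0,0,0,0,0],[0,0,0,0,0,0]]'
python3 -c "
from rig import robot
print(robot.close_job())"
```

```text
time: 45.3
tool_pos: [0.47, -0.1619, 0.3004]
ee_rot: [[-0.131, 0.991, 0.0], [0.991, 0.131, 0.0], [-0.0, 0.0, -1.0]]
wrist_force: [0.2, 0.6, 0.6]
finger_gap: 0.0595
the job is handed in; nothing more can be done
None
```

The job is done in the order you asked, and I handed it in at about 45 s on the robot's clock. The close-out call gave no verdict.

- **Packing:** I stood the tube in the canister bore, capped it on the shoulder, and set the sealed canister upright in the well. The smallest blue block (top about 77 × 24.5 mm) went in the slot, and the hood went on last.
- **Last checks:**
  - The hood met the ledge with the tool at 0.1406 m, against 0.1409 m expected. The scene picture shows it flush and square.
  - The cup and bottle stood at the same pixels as at the start, and the arm was clear and unloaded.
  - The highest wrist force I read was about 21 N.
- **Disagreements:**
  - The wrist camera read about 1–2 mm off the top camera along one axis. I corrected for it by measuring things against each other in the same picture, and every fit stayed within its clearance.
  - The two cameras' estimates of the hood's offset in the grip also disagreed by about 2–3 mm. A closer look just above the box settled that before I lowered it.

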